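# Heft the spice tins: full ones on the ledge, empties in the drawer

## Task

The steel spice tins on the counter all look alike, but some are full and some are empty, and only their weight tells which. Stand every full tin upright on the raised orange ledge, put every empty one in the blue-fronted drawer for refilling, and ease the drawer fully shut without slamming it. Leave the torch, the glass jar and the other things on the counter where they are.

Things in the scene. Friction and masses are not known exactly. Their poses are not given: they have to be found in the camera images.
- ledge: Raised narrow shelf of orange plastic, fixed to the counter on two steel legs: 320 mm long along its y, 76 mm deep along its x, top face 70 mm above the counter. Origin on the counter under its middle. It stands at the left, running away from the robot; its front (-x) looks to the middle of the counter. Its place and yaw differ from start to start.
- ledge_top (a point): Middle of the ledge's top face, z up, axes as the ledge. A 4 mm thick lip stands 8 mm above the top face along the front (-x) and a 4 mm edge stands 10 mm along the back (+x), leaving 68 mm between them; the ends (y) are open.
- unit: Small wooden drawer unit with a blue drawer front, fixed on the counter: 240 mm deep (x), 280 mm wide (y), 100 mm high. Origin on the counter under its middle; its front looks to its -x, roughly at the robot. Its place and yaw differ from start to start.
- unit_drawer0 (a joint): How far the drawer is pulled out, m: 0 fully shut against its stop, 0.165 fully open (a stop). It slides with about 1 N of friction (and 4 N per m/s) and stays where it is left. It starts shut or up to 40 mm ajar.
- unit_drawer0_handle (a point): Middle of the drawer's steel bar handle (bar 120 mm long along y, about 10 mm thick, its middle 35 mm in front of the blue face). It moves with the drawer, which comes out level along this point's -x, towards the robot. 62 mm above the counter, 38 mm below the unit's top.
- drawer_floor (a point): Middle of the drawer's inner floor; moves with the drawer (axes as the handle). 22 mm above the counter, 153 mm behind (+x of) the bar. Inside it is 195 mm long (x), 238 mm wide (y), walls 56 mm high; the way in under the unit's top is 66 mm high. With the drawer fully open, from 98 mm in front of this point (-x) to 60 mm behind it is clear of the unit's top.
- tin_a: Steel spice tin with a brass-coloured inset in its fixed lid, 56 x 56 mm, 50 mm high; origin in the middle of its underside, z up through the lid. All tins look alike: full (230 to 310 g) or empty (60 to 90 g). Four to six are there, at least one of each kind; None if absent. They start standing on the counter.
- tin_b: Steel spice tin with a brass-coloured inset in its fixed lid, 56 x 56 mm, 50 mm high; origin in the middle of its underside, z up through the lid. All tins look alike: full (230 to 310 g) or empty (60 to 90 g). Four to six are there, at least one of each kind; None if absent. They start standing on the counter.
- tin_c: Steel spice tin with a brass-coloured inset in its fixed lid, 56 x 56 mm, 50 mm high; origin in the middle of its underside, z up through the lid. All tins look alike: full (230 to 310 g) or empty (60 to 90 g). Four to six are there, at least one of each kind; None if absent. They start standing on the counter.
- tin_d: Steel spice tin with a brass-coloured inset in its fixed lid, 56 x 56 mm, 50 mm high; origin in the middle of its underside, z up through the lid. All tins look alike: full (230 to 310 g) or empty (60 to 90 g). Four to six are there, at least one of each kind; None if absent. They start standing on the counter.
- tin_e: Steel spice tin with a brass-coloured inset in its fixed lid, 56 x 56 mm, 50 mm high; origin in the middle of its underside, z up through the lid. All tins look alike: full (230 to 310 g) or empty (60 to 90 g). Four to six are there, at least one of each kind; None if absent. They start standing on the counter.
- tin_f: Steel spice tin with a brass-coloured inset in its fixed lid, 56 x 56 mm, 50 mm high; origin in the middle of its underside, z up through the lid. All tins look alike: full (230 to 310 g) or empty (60 to 90 g). Four to six are there, at least one of each kind; None if absent. They start standing on the counter.
- torch: Blue plastic torch, 160 mm long along x, 45 mm thick, lying on the counter; origin under its middle. Not part of the job.
- glass_jar: Clear glass spice jar with a red cap, empty, 52 mm across, 78 mm tall; origin under its middle. Not part of the job.
- tumbler: Open steel tumbler, 72 mm across, 100 mm tall; origin under its middle. Not part of the job.
- screwdriver: Yellow-handled screwdriver, 180 mm long along x, lying on the counter. Not part of the job.
- matchbox: Yellow matchbox, 56 x 37 x 16 mm, lying flat. Not part of the job.
- lota: Brass water pot, 100 mm across, 100 mm tall; origin under its middle. Not part of the job.
Things that resemble listed ones, but are neither listed nor needed, are in the scene too. What is shaped like the tin_b but purple is not meant.

How it is judged:
By the outcome, as a careful person would: the job done as asked, in the order asked, and still so for the second after the job is handed in, with the robot touching nothing.
Of tin_a, tin_b, tin_c, tin_d, tin_e, tin_f only 4 to 6 are there at a start; the rules pass over those that are not, and their reading is None.
At some moment in a run one of tin_a, tin_b, tin_c, tin_d, tin_e, tin_f may be knocked a few centimetres aside while the robot is not near it.
Once in a run the grip may slacken for a moment while it holds something.
It also fails if it takes over 210 s, if anything falls off the work surface, if the arm or the gripper's body presses on something with over 40 N, if the wrist force passes 120 N, or if a joint passes its speed limit or range.

## Robot

A 7-joint arm with a two-finger parallel gripper is mounted at the origin on the work surface. World frame = base frame: x ahead of the robot, y to its left, z up, the work surface at z = 0. Lengths are in m, angles in rad, forces in N, time in s.
With the tool pointing down it reaches from about 0.4 to 0.85 m from the base axis. Payload 10.4 kg.
Tool frame: the origin (TCP) lies at the centre of the arm's flange, where the gripper is bolted on; the fingertips stand 173 mm ahead of it and the grasp point (between the pads) lies 155 mm ahead of it (manip.nose_length is the distance from the TCP to the fingertips, in m); z points along the fingers, x is the direction in which the jaws open and shut, and the axes are right-handed (so a half turn about z gives the same grasp; the last joint's range is limited). The gripper opens to 85 mm and grips with 20 to 120 N. Pads are 22 mm wide; open, the fingers measure 114 mm over their backs; the gripper's body (76 mm by 85 mm) begins 54 mm behind the grasp point. The pads swing forward as they close: fully open they stand 13 mm farther back than shut.
Start: joints at [1.266, 0.332, -0.065, 1.46, 0.022, 1.35, -0.088], TCP at [0.174, -0.6, 0.405] pointing down, gripper open.
Joint ranges: [-2.6, 2.6], [-0.5, 2.12], [-1.47, 1.34], [0.16, 2.42], [-1.27, 4.41], [0.06, 2.06], [-2.6, 2.6]. Speed limits (rad/s): [2.22, 2.22, 2.79, 2.79, 3.14, 3.14, 3.14].

## Interface

Orientations are given as a unit quaternion [x, y, z, w].
In Python, from workcell import status, cams, order, manip gives the robot as it stands.
- The arm moves only by the tool servo_tool, never from a script. Its argument "motion" is a list that holds one entry, the list of rows, each a list of 6 numbers: the shift along the tool's x, y, z in units of 50 mm (1.0 is 50 mm), then the turn, a rotation vector about the tool's x, y, z in units of 5 degrees (1.0 is 5 degrees). In form: [[[x, y, z, ax, ay, az], ...]]. A call has 1 to 12 rows; each row shifts and turns the pose as measured when the row begins, along the tool's axes as they then stand; what a row does not reach is not made up. A row lasts 1/10 s, in which the tool goes at most 50 mm and 8.59 degrees, less where a joint would pass 70% of its speed; a pose out of reach is approached as far as the arm can. A call is refused whole if a number of a shift passes 1 or a number of a turn 1, either way. A call with a gripper value outside its range is refused whole. "jaw" is the closure in counts, from 0 (fully open) to 255 (shut), set as the call begins (left out, the last holds). The fingers move at their own pace and stop on an object; "force" is the grip in N (left out, the last holds). Time passes only in rows, so rows that do not move let the fingers close. It gives the time, the measured TCP pose, the force and the opening at its end, in the units of the state.
- status.get_obs(): the state, without advancing time (a new reading comes with each control period).
- cams.camera(name): name is "side" or "top"; returns a dict with "color" (400x640x3 uint8, red, green, blue), "vertical_fov" (degrees; the focal length in pixels is half the picture's height over the tangent of half this angle, whatever the lens; pixels are square), "cx", "cy" (the principal point, pixels), "k1" (the pictures are not rectified: a ray, as slopes to the right and down, at radius r is drawn at 1 + k1 r^2 times it, then the intrinsics apply), "extrinsics" (4x4, takes a point from camera to world coordinates). Camera axes: x right, y down, z forward; pixel columns grow to the right and rows downward; lengths in m; the calibration is good to about 2 mm. A picture is of the moment at which its call begins. There is no depth.
- order.hand_in(): hands the job in, once; it reports no verdict.
The state is a dict: "clock": time; "joint_pos": joint angles; "joint_velocities": joint speeds; "tau": joint torques, N m; "position": TCP position; "ee_rot": TCP orientation; "ft_force": force on the tool from outside, world axes, zero at the start; "torque": the same for the moment, N m; "grip_width": opening from 0.0 (shut) to 1.0 (fully open).
Only numpy, scipy, OpenCV 4.12 (cv2) and the standard library are available. Lean on these libraries where they do the work, as an engineer would, in place of code of your own. Each camera call takes 0.05 s, during which the arm holds its last target.

## Working session

There is one attempt and no reset: what is moved stays moved. The work goes in short steps, Python scripts to look and compute and a tool call to move; the robot and the scene stay as the last step left them, time stands still between calls to the robot, and variables do not carry over. Pictures are saved under pics/ and viewed, and the job is handed in when it is done.

Besides the shell and the picture viewer there is one more tool, called after "Call:" as name([rows], argument=value, ...), one row to a line, values as JSON. servo_tool: Moves the arm, as the interface text tells. Its arguments: {"type":"object","properties":{"motion":{"type":"array","items":{"type":"array","items":{"type":"array","items":{"type":"number"}}}},"jaw":{"type":"number"},"force":{"type":"number"}},"required":["motion"]}

```bash
ls; mkdir -p pics
python3 - <<'E'
from workcell import status,cams,order,manip
import cv2,numpy as np
o=status.get_obs()
for k,v in o.items(): print(k,np.round(v,4))
for n in("top","side"):
    c=cams.camera(n); cv2.imwrite(f"pics/{n}0.png",c["color"][:,:,::-1]); 
    print(n,c["vertical_fov"],c["cx"],c["cy"],c["k1"],c["extrinsics"])
print(manip.nose_length,dir(manip))
E
```

```text
pics
clock 0.0
joint_pos [ 1.2664  0.3329 -0.0647  1.461   0.0216  1.3499 -0.0885]
joint_velocities [-0.0003  0.0001 -0.0012 -0.0014 -0.0002  0.0004 -0.0003]
tau [-2.00000e-04 -6.25445e+01  4.86000e-02 -3.91607e+01  1.61000e-02
  1.00000e-02  0.00000e+00]
position [ 0.1738 -0.6002  0.4039]
ee_rot [ 7.994e-01 -6.008e-01 -6.000e-04 -4.000e-04]
ft_force [ 0.2176  0.2698 -0.0282]
torque [-0.0019  0.0282  0.0659]
grip_width 0.9987
top 53.03440152526083 318.9637992705549 203.65738932452143 -0.011324697810918515 [[ 0.03916986 -0.9762852   0.21291529  0.2771799 ]
 [-0.99922612 -0.03903564  0.00483586 -0.03149881]
 [ 0.00359011 -0.21293994 -0.97705869  1.3570873 ]
 [ 0.          0.          0.          1.        ]]
side 45.30246045297992 318.64090262380114 197.5385799009426 0.03418950600194481 [[-0.83076531 -0.2942627   0.47248118 -0.16251662]
 [-0.55662057  0.43676124 -0.7066917   1.03088856]
 [ 0.00159154 -0.85008769 -0.52663876  0.85108174]
 [ 0.          0.          0.          1.        ]]
0.1734 ['MotionError', '__class__', '__delattr__', '__dict__', '__dir__', '__doc__', '__eq__', '__format__', '__ge__', '__getattribute__', '__getstate__', '__gt__', '__hash__', '__init__', '__init_subclass__', '__le__', '__lt__', '__module__', '__ne__', '__new__', '__reduce__', '__reduce_ex__', '__repr__', '__setattr__', '__sizeof__', '__str__', '__subclasshook__', '__weakref__', 'nose_length']
```

View pics/top0.png

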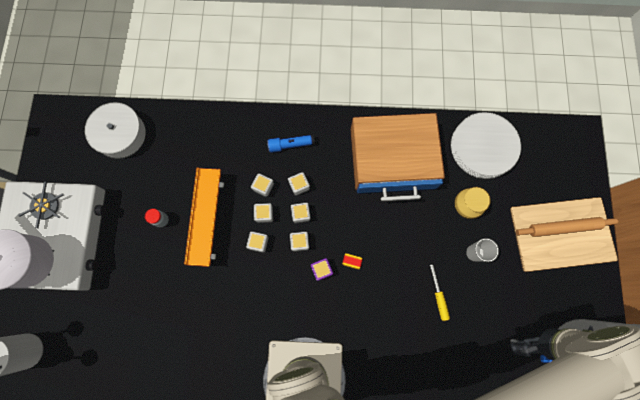

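View pics/side0.png

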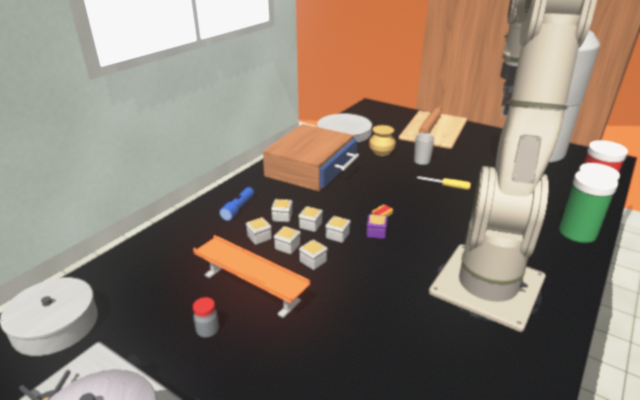

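```bash
cat > h.py <<'E'
from workcell import status,cams,order,manip
import cv2,numpy as np,sys
from scipy.spatial.transform import Rotation as R
def K(c):
    H=c["color"].shape[0]; f=H/2/np.tan(np.radians(c["vertical_fov"]/2))
    return np.array([[f,0,c["cx"]],[0,f,c["cy"]],[0,0,1]]),np.array([c["k1"],0,0,0,0.])
def w(c,px,z):
    k,d=K(c); p=np.asarray(px,float).reshape(-1,1,2)
    u=cv2.undistortPointsIter(p,k,d,None,None,(3,50,1e-9)).reshape(-1,2)
    T=c["extrinsics"]; r=np.c_[u,np.ones(len(u))]@T[:3,:3].T
    s=(z-T[2,3])/r[:,2]; return T[:3,3]+r*s[:,None]
def pix(c,P):
    k,d=K(c);Ti=np.linalg.inv(c["extrinsics"])
    return cv2.projectPoints(np.asarray(P,float).reshape(-1,1,3),cv2.Rodrigues(Ti[:3,:3])[0],Ti[:3,3],k,d)[0].reshape(-1,2)
def save(c,name,box=None,s=1):
    im=c["color"][:,:,::-1]
    if box: im=im[box[1]:box[3],box[0]:box[2]]
    cv2.imwrite("pics/"+name,cv2.resize(im,None,fx=s,fy=s,interpolation=cv2.INTER_CUBIC))
def tins(c,z=0.05,lo=20,hi=400):
    hsv=cv2.cvtColor(c["color"],cv2.COLOR_RGB2HSV)
    m=cv2.inRange(hsv,(17,60,140),(32,200,255))
    n,l,st,ce=cv2.connectedComponentsWithStats(m)
    out=[]
    for i in range(1,n):
        if lo<st[i,4]<hi:
            cs,_=cv2.findContours((l==i).astype(np.uint8),cv2.RETR_EXTERNAL,cv2.CHAIN_APPROX_NONE)
            ptsw=w(c,cs[0].reshape(-1,2),z)[:,:2]
            rc=cv2.minAreaRect((ptsw*1000).astype(np.float32))
            p=w(c,ce[i],z)[0]
            out.append((np.round(ce[i]).astype(int).tolist(),int(st[i,4]),np.round(p[:2],4).tolist(),round(rc[2]%90,1),np.round(rc[1]).tolist()))
    return out
def go(x,y,z,yaw,gp=0.155,vmax=1.0):
    """print tool-frame rows to bring grasp point to x,y,z with tool x at yaw deg (mod 180), pointing down"""
    o=status.get_obs(); q=R.from_quat(o["ee_rot"]); p=np.array(o["position"])
    tgt=np.array([x,y,z+gp])
    best=None
    for yw in (yaw,yaw+180):
        a=np.radians(yw); X=np.array([np.cos(a),np.sin(a),0]);Z=np.array([0,0,-1.]);Y=np.cross(Z,X)
        Rt=R.from_matrix(np.c_[X,Y,Z]); rv=(q.inv()*Rt).as_rotvec(degrees=True)
        if best is None or np.linalg.norm(rv)<np.linalg.norm(best): best=rv
    d=q.inv().apply(tgt-p)
    print("tool d (50mm):",np.round(d/.05,3)," rot(5deg):",np.round(best/5,2)," worldd mm",np.round((tgt-p)*1000,1))
    return d/.05,best/5
def st():
    o=status.get_obs(); q=R.from_quat(o["ee_rot"]);X=q.apply([1,0,0])
    print("t",round(o["clock"],2),"grasp",np.round(np.array(o["position"])+q.apply([0,0,.155]),4),"yaw",round(np.degrees(np.arctan2(X[1],X[0])),1),"F",np.round(o["ft_force"],2),"w",round(o["grip_width"],3),"q",np.round(o["joint_pos"],2))
E
python3 - <<'E'
from h import *
c=cams.camera("top")
for t in tins(c): print(t)
save(c,"crop1.png",(140,100,500,300),2.2)
E
```

```text
([298, 182], 160, [0.6351, 0.0476], 26.4, [44.0, 43.0])
([261, 183], 162, [0.6251, 0.1727], 65.6, [43.0, 43.0])
([2, 184], 30, [0.5861, 1.0499], 2.2, [18.0, 17.0])
([262, 211], 167, [0.5287, 0.1629], 4.2, [44.0, 40.0])
([300, 211], 169, [0.5337, 0.0371], 11.0, [44.0, 43.0])
([256, 241], 176, [0.4294, 0.1752], 79.9, [42.0, 43.0])
([299, 240], 176, [0.4367, 0.0364], 2.7, [43.0, 43.0])
([321, 269], 172, [0.3478, -0.0416], 24.4, [42.0, 42.0])
```

View pics/crop1.png

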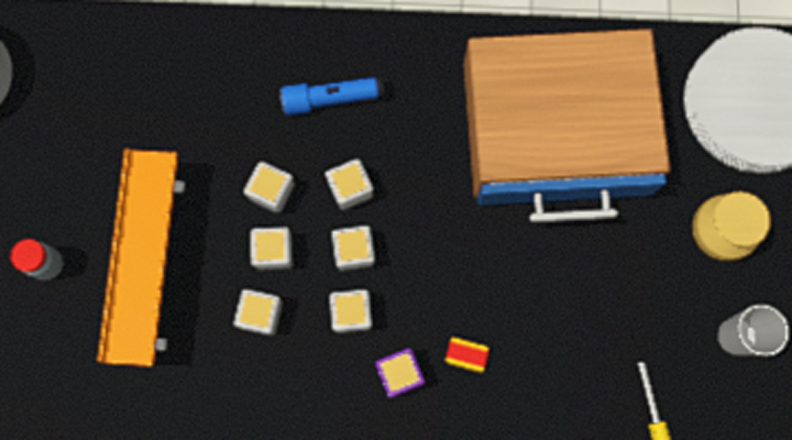

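Run:
```python
from h import *
c=cams.camera("top"); s=cams.camera("side")
f=lambda a:np.array(a)/2.2+[140,100]
U=w(c,f([(467,38),(653,29),(668,175),(480,188)]),.1);print("unit",U.round(3).tolist(),U.mean(0))
for a,b in((0,1),(3,2),(0,3),(1,2)): v=U[b]-U[a];print(np.degrees(np.arctan2(v[1],v[0])),np.linalg.norm(v))
Hd=w(c,f([(530,218),(617,213)]),.062);print("handle",Hd.round(3).tolist(),Hd.mean(0));v=Hd[1]-Hd[0];print(np.degrees(np.arctan2(v[1],v[0])),np.linalg.norm(v))
L=w(c,f([(125,150),(178,153),(155,365),(98,362)]),.078);print("ledge",L.round(3).tolist(),L.mean(0))
for a,b in((0,3),(1,2),(0,1),(3,2)): v=L[b]-L[a];print(np.degrees(np.arctan2(v[1],v[0])),np.linalg.norm(v))
save(c,"ledge.png",(170,150,240,280),4.4); save(c,"unit.png",(345,105,450,210),5)
save(s,"sideledge.png",(180,220,330,330),5)
```

```text
unit [[0.853, -0.126, 0.1], [0.88, -0.412, 0.1], [0.648, -0.428, 0.1], [0.617, -0.15, 0.1]] [ 0.74951106 -0.27892534  0.1       ]
-84.63212010464156 0.28710566743809335
-83.60902786581211 0.2799604575448088
-174.164149510963 0.23808548035267837
-175.9213027789255 0.23313775193541117
handle [[0.583, -0.23, 0.062], [0.596, -0.361, 0.062]] [ 0.58961876 -0.29559063  0.062     ]
-84.3411570273766 0.13213741332464385
ledge [[0.66, 0.386, 0.078], [0.659, 0.305, 0.078], [0.341, 0.309, 0.078], [0.342, 0.392, 0.078]] [0.50063188 0.34818471 0.078     ]
178.95382567384573 0.3185197265708839
179.25655305617425 0.31790112491038536
-91.08950081288837 0.08066692587097671
-90.65511984517391 0.08234847207632395
```

View pics/ledge.png

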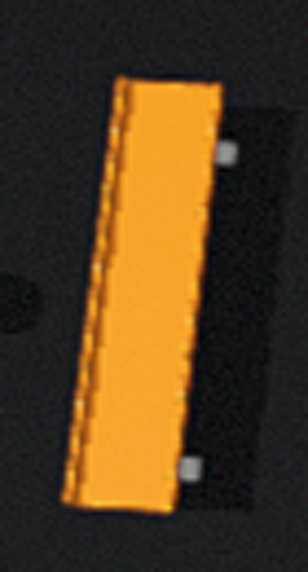

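View pics/unit.png

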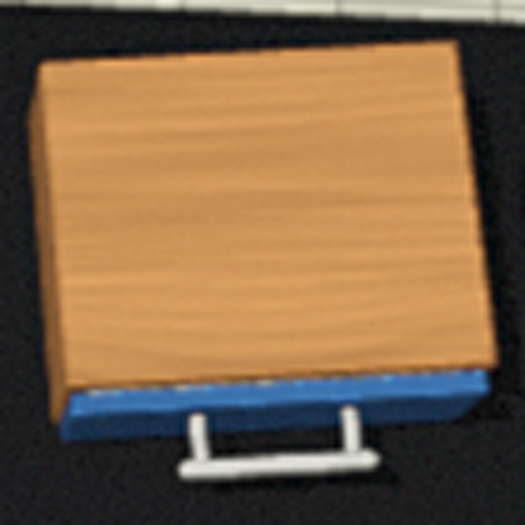

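View pics/sideledge.png

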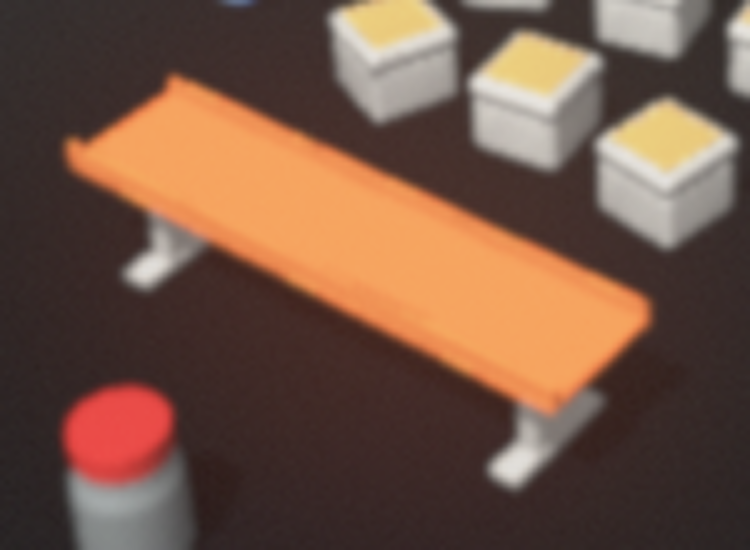

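Run:
```python
from h import *
from scipy.optimize import least_squares
c=cams.camera("top"); s=cams.camera("side")
# ledge local: x across (+x back = world +y), y along; local yaw phi = dir of +x
def W(p,l): 
    a=p[2]; l=np.array(l,float); return np.c_[p[0]+np.cos(a)*l[:,0]-np.sin(a)*l[:,1],p[1]+np.sin(a)*l[:,0]+np.cos(a)*l[:,1],l[:,2]]
# with phi~90deg: local y = world -x ; far end y=-.16
A=[(.038,-.16,.08),(-.038,-.16,.066),(-.038,.16,.066),(.038,.16,.08)]
a=np.array([(118,78),(221,84),(173,513),(66,500)])/4.4+[170,150]
B=[(.038,-.16,.08),(-.038,-.16,.078),(-.038,.16,.078)]
b=np.array([(68,140),(173,73),(652,300)])/5+[180,220]
for sel in "ts","t","s":
    f=lambda p:np.r_[*( [(pix(c,W(p,A))-a).ravel()] if 't' in sel else []),*([(pix(s,W(p,B))-b).ravel()] if 's' in sel else [])]
    r=least_squares(f,[.5,.348,np.pi/2]);print(sel,r.x[:2].round(4),np.degrees(r.x[2]),r.fun.round(1))
# unit roof
C=[(.12,.14,.1),(.12,-.14,.1),(-.12,-.14,.1),(-.12,.14,.1)]
u=np.array([(38,62),(458,41),(497,367),(65,388)])/5+[345,105]
r=least_squares(lambda p:(pix(c,W(p,C))-u).ravel(),[.75,-.28,0.1]);print("unit",r.x[:2],np.degrees(r.x[2]),r.fun.round(1))
p=r.x
hh=w(c,np.array([(183,469),(376,460)])/5+[345,105],.066).mean(0)[:2]
d=hh-p[:2];e=np.array([np.cos(p[2]),np.sin(p[2])]);print("handle",hh,"local",d@e,d@[-e[1],e[0]])
```

```text
ts [0.5012 0.3504] 88.97447433405964 [ 0.  -0.1  0.3  1.   0.3 -0.3 -0.5  0.9 -0.4 -0.2 -0.2 -0.3 -0.4 -0.5]
t [0.5024 0.3507] 89.101702699014 [-0.1 -0.4  0.2  0.7  0.4 -0.8 -0.4  0.6]
s [0.4996 0.3509] 88.90941711586906 [-0.1  0.1  0.2 -0.  -0.  -0.1]
unit [ 0.75315535 -0.27943864] 5.229127148822507 [ 0.7 -1.9 -0.9 -1.5 -0.3  1.6  0.5  1.6]
handle [ 0.58886665 -0.29548799] local -0.1650676798072849 -0.0010094802747047116
```

```bash
cat >> h.py <<'E'
def plan(x,y,z,yaw,v=0.9,n=None,gp=0.155,flip=None):
    o=status.get_obs(); q=R.from_quat(o["ee_rot"]); p=np.array(o["position"]); tgt=np.array([x,y,z+gp])
    best=None
    for i,yw in enumerate((yaw,yaw+180)):
        a=np.radians(yw); X=np.array([np.cos(a),np.sin(a),0]);Z=np.array([0,0,-1.]);Y=np.cross(Z,X)
        rv=(q.inv()*R.from_matrix(np.c_[X,Y,Z])).as_rotvec(degrees=True)
        if flip is not None:
            if i==flip: best=rv
        elif best is None or np.linalg.norm(rv)<np.linalg.norm(best): best=rv
    d=tgt-p
    N=n or max(1,int(np.ceil(max(np.abs(q.inv().apply(d)).max()/.05/v,np.linalg.norm(d)/.05/v,np.abs(best).max()/5/.99))))
    rows=[]
    for k in range(N):
        qk=q*R.from_rotvec(best*k/N,degrees=True)
        rows.append(np.r_[qk.inv().apply(d/N)/.05,best/N/5].round(2)+0.0)
    print(N,"rows; d mm",(d*1000).round(1))
    print("[["+",".join("["+",".join(f"{v:g}" for v in r)+"]" for r in rows)+"]]")
E
python3 - <<'E'
from h import *
st(); plan(.589,-.2955,.20,5.3)
E
```

```text
t 0.35 grasp [ 0.1738 -0.6003  0.2496] yaw -73.9 F [-0.79 -0.75 -0.48] w 1.002 q [ 1.27  0.33 -0.06  1.46  0.02  1.35 -0.09]
16 rows; d mm [415.2 304.8 -49.6]
[[[-0.22,-0.6,0.06,0,0,-0.99],[-0.17,-0.62,0.06,0,0,-0.99],[-0.11,-0.63,0.06,0,0,-0.99],[-0.06,-0.64,0.06,0,0,-0.99],[0,-0.64,0.06,0,0,-0.99],[0.05,-0.64,0.06,0,0,-0.99],[0.11,-0.63,0.06,0,0,-0.99],[0.16,-0.62,0.06,0,0,-0.99],[0.21,-0.61,0.06,0,0,-0.99],[0.27,-0.59,0.06,0,0,-0.99],[0.32,-0.56,0.06,0,0,-0.99],[0.36,-0.53,0.06,0,0,-0.99],[0.41,-0.5,0.06,0,0,-0.99],[0.45,-0.46,0.06,0,0,-0.99],[0.49,-0.42,0.06,0,0,-0.99],[0.52,-0.38,0.06,0,0,-0.99]]]
```

Call:
servo_tool([
  [[-0.22,-0.6,0.06,0,0,-0.99],[-0.17,-0.62,0.06,0,0,-0.99],[-0.11,-0.63,0.06,0,0,-0.99],[-0.06,-0.64,0.06,0,0,-0.99],[0,-0.64,0.06,0,0,-0.99],[0.05,-0.64,0.06,0,0,-0.99],[0.11,-0.63,0.06,0,0,-0.99],[0.16,-0.62,0.06,0,0,-0.99],[0.21,-0.61,0.06,0,0,-0.99],[0.27,-0.59,0.06,0,0,-0.99],[0.32,-0.56,0.06,0,0,-0.99],[0.36,-0.53,0.06,0,0,-0.99]],
], jaw=170, force=40)

```text
clock: 1.55
position: [0.4968, -0.342, 0.3668]
ee_rot: [0.996, -0.088, 0.0, 0.001]
ft_force: [-0.1, -1.3, -0.0]
grip_width: 0.339
```

```bash
python3 -c "
from h import *
st(); plan(.589,-.2955,.12,5.3)"
```

```text
t 1.55 grasp [ 0.4969 -0.3423  0.2118] yaw -10.1 F [-0.07 -1.3  -0.02] w 0.339 q [ 0.87  0.34 -0.43  1.56  0.15  1.28  0.25]
4 rows; d mm [ 92.2  46.5 -91.8]
[[[0.41,-0.31,0.46,0,0,-0.77],[0.43,-0.28,0.46,0,0,-0.77],[0.45,-0.25,0.46,0,0,-0.77],[0.47,-0.22,0.46,0,0,-0.77]]]
```

Call:
servo_tool([
  [[0.41,-0.31,0.46,0,0,-0.77],[0.43,-0.28,0.46,0,0,-0.77],[0.45,-0.25,0.46,0,0,-0.77],[0.47,-0.22,0.46,0,0,-0.77],[0,0,0,0,0,0],[0,0,0,0,0,0]],
])

```text
clock: 2.15
position: [0.5999, -0.2746, 0.2726]
ee_rot: [0.998, 0.07, 0.003, -0.001]
ft_force: [-0.1, -0.2, 0.2]
grip_width: 0.335
```

```bash
python3 -c "
from h import *
st(); plan(.589,-.2955,.058,5.3,v=.3)
c=cams.camera('top');save(c,'t2.png',(345,105,450,210),5)
c=cams.camera('side');save(c,'s2.png',(260,80,420,220),5)"
```

```text
t 2.15 grasp [ 0.6008 -0.2743  0.1176] yaw 8.1 F [-0.08 -0.21  0.24] w 0.335 q [ 0.71  0.55 -0.48  1.49  0.26  1.16  0.33]
5 rows; d mm [-10.9 -20.9 -59.6]
[[[-0.06,0.08,0.24,0,-0.01,0.11],[-0.06,0.08,0.24,0,-0.01,0.11],[-0.05,0.08,0.24,0,-0.01,0.11],[-0.05,0.08,0.24,0,-0.01,0.11],[-0.05,0.08,0.24,0,-0.01,0.11]]]
```

View pics/t2.png

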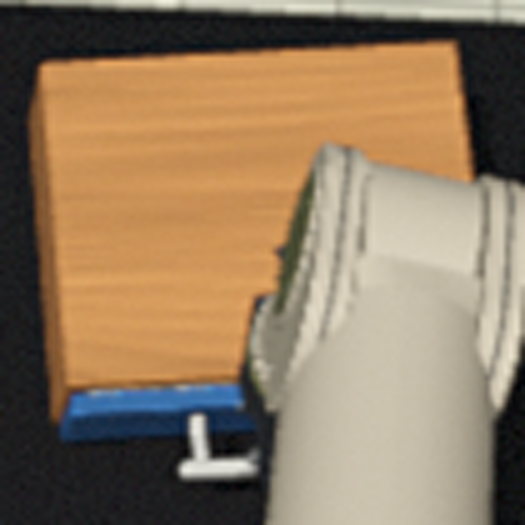

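View pics/s2.png

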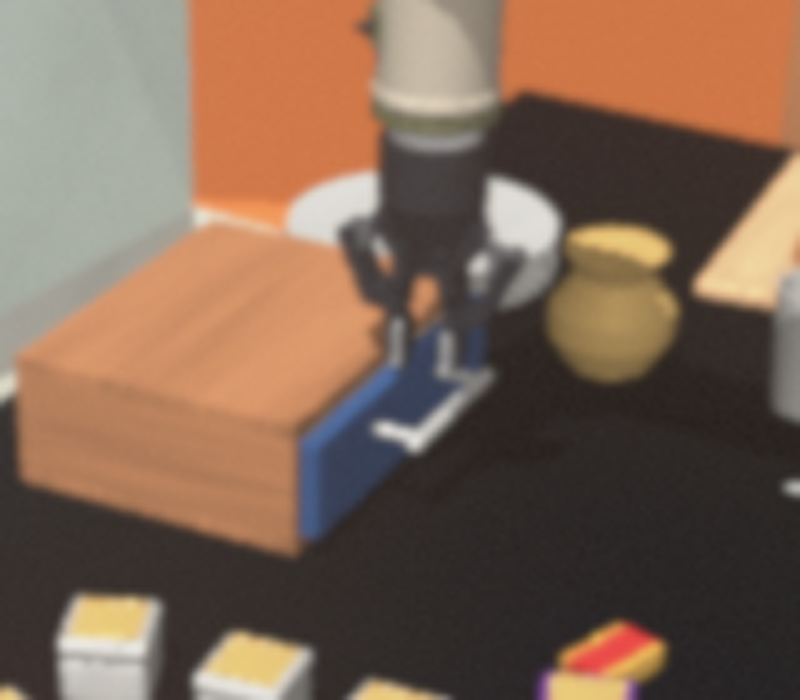

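Call:
servo_tool([
  [[-0.11,0.21,0,0,-0.03,0.28],[-0.11,0.2,0.1,0,-0.03,0.28],[0,0,0,0,0,0],[0,0,0,0,0,0]],
])

```text
clock: 2.65
position: [0.5887, -0.3019, 0.2706]
ee_rot: [0.999, 0.04, 0.001, 0.002]
ft_force: [-0.8, 1.2, 0.0]
grip_width: 0.332
```

```bash
python3 -c "
from h import *
st(); plan(.589,-.2955,.058,5.3,v=.3)"
```

```text
t 2.65 grasp [ 0.5891 -0.3024  0.1156] yaw 4.6 F [-0.77  1.25  0.03] w 0.332 q [ 0.74  0.55 -0.46  1.49  0.26  1.16  0.31]
4 rows; d mm [  0.3   6.4 -57.6]
[[[0,-0.03,0.29,0.01,-0.01,-0.03],[0,-0.03,0.29,0.01,-0.01,-0.03],[0,-0.03,0.29,0.01,-0.01,-0.03],[0,-0.03,0.29,0.01,-0.01,-0.03]]]
```

Call:
servo_tool([
  [[0,-0.02,0.2,0.01,-0.01,-0.03],[0,-0.02,0.2,0.01,-0.01,-0.03],[0,-0.02,0.2,0,-0.01,-0.03],[0,-0.02,0.2,0,-0.01,-0.03],[0,0,0.16,0,0,0],[0,0,0.08,0,0,0],[0,0,0,0,0,0]],
])

```text
clock: 3.35
position: [0.5897, -0.2972, 0.2172]
ee_rot: [0.999, 0.046, 0.002, 0.002]
ft_force: [-8.7, 0.2, 7.3]
grip_width: 0.332
```

```bash
python3 -c "
from h import *
st(); plan(.589,-.2955,.058,5.3,v=.3)"
```

```text
t 3.35 grasp [ 0.5902 -0.2977  0.0622] yaw 5.3 F [-8.73  0.2   7.29] w 0.332 q [ 0.73  0.61 -0.45  1.53  0.29  1.07  0.3 ]
1 rows; d mm [-0.7  1.7 -4.2]
[[[-0.01,-0.04,0.08,0.04,-0.04,0.01]]]
```

Call:
servo_tool([
  [[-0.06,0,0,0,0,0],[0,0,0,0,0,0],[0,0,0,0,0,0],[0,0,0,0,0,0],[0,0,0,0,0,0]],
], jaw=255)

```text
clock: 3.85
position: [0.5872, -0.2972, 0.2174]
ee_rot: [0.999, 0.047, 0.002, 0.002]
ft_force: [-1.2, 0.2, 4.3]
grip_width: 0.113
```

```bash
python3 -c "
from h import *
st()
c=cams.camera('side');save(c,'s3.png',(260,80,420,220),5)"
```

```text
t 3.85 grasp [ 0.5879 -0.2978  0.0624] yaw 5.4 F [-1.17  0.25  4.28] w 0.113 q [ 0.73  0.6  -0.45  1.54  0.29  1.06  0.3 ]
```

View pics/s3.png

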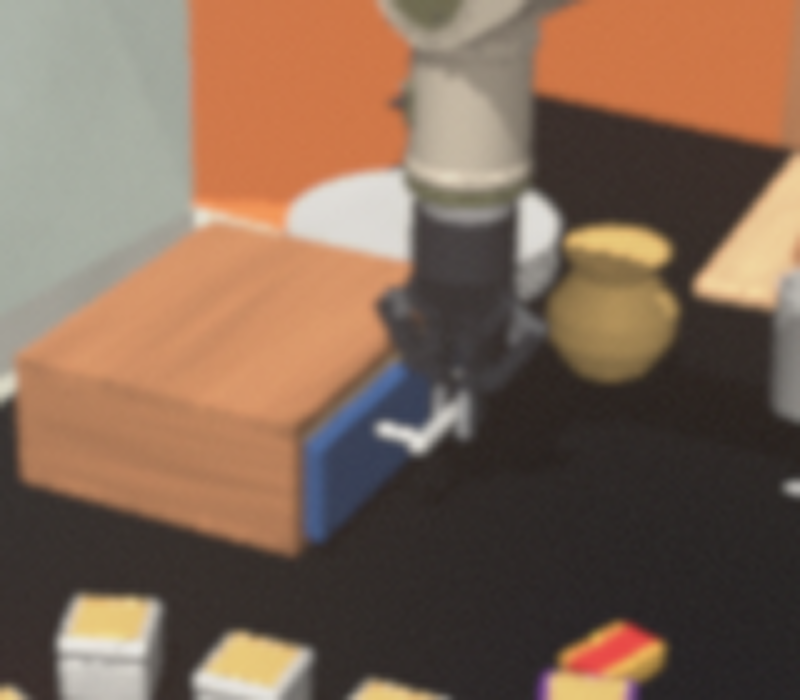

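Call:
servo_tool([
  [[-0.1,0,-0.03,0,0,0],[-0.2,0,0,0,0,0],[-0.25,0,0,0,0,0],[-0.25,0,0,0,0,0],[-0.25,0,0,0,0,0],[-0.25,0,0,0,0,0],[-0.25,0,0,0,0,0],[-0.25,0,0,0,0,0],[-0.25,0,0,0,0,0],[-0.2,0,0,0,0,0],[-0.1,0,0,0,0,0],[0,0,0,0,0,0]],
])

```text
clock: 5.1
position: [0.4603, -0.3094, 0.2174]
ee_rot: [0.999, 0.046, 0.003, 0.002]
ft_force: [-0.4, -0.3, -1.5]
grip_width: 0.11
```

```bash
python3 -c "
from h import *
st()"
```

```text
t 5.1 grasp [ 0.4613 -0.31    0.0624] yaw 5.3 F [-0.4  -0.27 -1.53] w 0.11 q [ 0.91  0.4  -0.47  1.83  0.22  0.96  0.43]
```

Call:
servo_tool([
  [[-0.12,0,0,0,0,0],[-0.15,0,0,0,0,0],[-0.15,0,0,0,0,0],[-0.12,0,0,0,0,0],[-0.12,0,0,0,0,0],[-0.12,0,0,0,0,0],[-0.1,0,0,0,0,0],[0,0,0,0,0,0]],
])

```text
clock: 5.9
position: [0.4228, -0.312, 0.2174]
ee_rot: [0.999, 0.049, 0.018, 0.005]
ft_force: [-1.5, -2.6, 0.4]
grip_width: 0.107
```

```bash
python3 -c "
from h import *
st()"
```

```text
t 5.9 grasp [ 0.4283 -0.3132  0.0625] yaw 5.7 F [-1.5  -2.55  0.44] w 0.107 q [ 0.98  0.34 -0.48  1.91  0.18  0.9   0.51]
```

Call:
servo_tool([
  [[0.03,0,0,0,0,0],[0,0,0,0,0,0],[0,0,0,0,0,0],[0,0,-0.2,0,0,0],[0,0,-0.5,0,0,0],[0,0,-0.6,0,0,0],[0,0,-0.2,0,0,0],[0,0,0,0,0,0]],
], jaw=175)

```text
clock: 6.7
position: [0.4198, -0.3105, 0.2962]
ee_rot: [0.999, 0.049, 0.015, 0.003]
ft_force: [-0.0, -0.9, -0.5]
grip_width: 0.318
```

```bash
python3 -c "
from h import *
st()
c=cams.camera('top');save(c,'t4.png',(140,90,540,330),2)
for t in tins(c): print(t)
plan(.4367,.0364,.14,92.7)
"
```

```text
t 6.7 grasp [ 0.4246 -0.3112  0.1413] yaw 5.7 F [-0.04 -0.92 -0.45] w 0.318 q [ 1.01  0.23 -0.51  1.85  0.11  1.06  0.56]
([298, 182], 161, [0.635, 0.0477], 26.3, [44.0, 43.0])
([261, 183], 162, [0.6251, 0.1727], 65.6, [43.0, 43.0])
([2, 184], 30, [0.5861, 1.0499], 2.2, [18.0, 17.0])
([262, 211], 167, [0.5287, 0.1629], 4.2, [44.0, 40.0])
([300, 211], 169, [0.5337, 0.0371], 11.0, [44.0, 43.0])
([256, 241], 176, [0.4294, 0.1752], 79.9, [42.0, 43.0])
([299, 240], 176, [0.4367, 0.0364], 2.7, [43.0, 43.0])
([321, 269], 174, [0.3479, -0.0414], 24.0, [42.0, 43.0])
18 rows; d mm [ 16.9 346.8  -0.5]
[[[0.06,-0.38,0,0.02,-0.01,-0.97],[0.09,-0.38,0,0.02,-0.01,-0.97],[0.12,-0.37,0,0.02,-0.01,-0.97],[0.15,-0.36,0,0.02,-0.01,-0.97],[0.18,-0.34,0,0.02,-0.01,-0.97],[0.21,-0.32,0,0.02,-0.01,-0.97],[0.23,-0.31,0,0.02,-0.01,-0.97],[0.26,-0.29,0,0.02,-0.01,-0.97],[0.28,-0.26,0,0.02,-0.01,-0.97],[0.3,-0.24,0,0.02,-0.01,-0.97],[0.32,-0.21,0,0.02,-0.01,-0.97],[0.34,-0.18,0,0.02,-0.01,-0.97],[0.35,-0.15,0,0.02,-0.01,-0.97],[0.37,-0.12,0,0.02,-0.01,-0.97],[0.37,-0.09,0,0.02,-0.01,-0.97],[0.38,-0.06,0,0.02,-0.01,-0.97],[0.38,-0.03,0,0.02,-0.01,-0.97],[0.39,0,0,0.02,-0.01,-0.97]]]
```

View pics/t4.png

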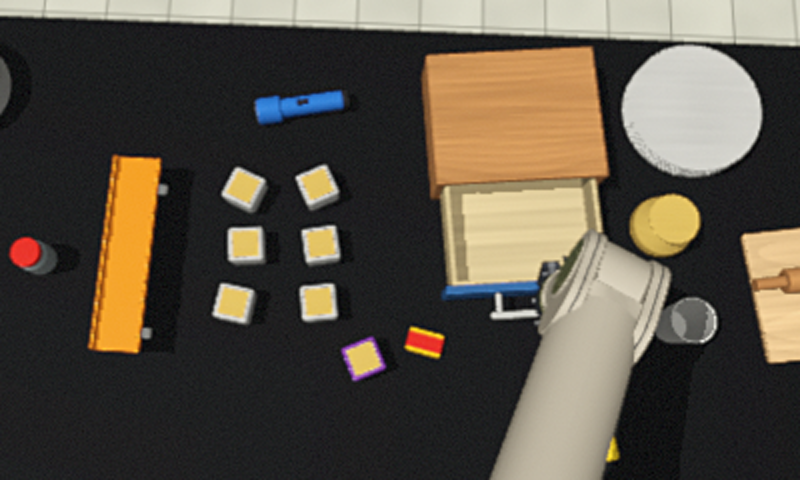

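```bash
python3 -c "
from h import *
plan(.4367,.0364,.10,2.7,n=10)
"
```

```text
10 rows; d mm [ 16.9 346.8 -40.5]
[[[0.1,-0.69,0.08,0.01,-0.03,0.06],[0.1,-0.69,0.08,0.01,-0.03,0.06],[0.09,-0.69,0.08,0.01,-0.03,0.06],[0.09,-0.69,0.08,0.01,-0.03,0.06],[0.09,-0.69,0.08,0.01,-0.03,0.06],[0.08,-0.69,0.08,0.01,-0.03,0.06],[0.08,-0.69,0.08,0.01,-0.03,0.06],[0.08,-0.69,0.08,0.01,-0.03,0.06],[0.07,-0.69,0.08,0.01,-0.03,0.06],[0.07,-0.69,0.08,0.01,-0.03,0.06]]]
```

Call:
servo_tool([
  [[0.1,-0.4,0,0.04,-0.1,0.06],[0.1,-0.69,0,0.04,-0.1,0.06],[0.09,-0.69,0,0.04,-0.1,0.06],[0.09,-0.69,0.08,0,0,0.06],[0.09,-0.69,0.08,0,0,0.06],[0.08,-0.69,0.08,0,0,0.06],[0.08,-0.69,0.08,0,0,0.06],[0.08,-0.69,0.08,0,0,0.06],[0.07,-0.69,0.08,0,0,0.06],[0.07,-0.4,0.08,0,0,0.06],[0,0,0,0,0,0],[0,0,0,0,0,0]],
], jaw=0)

```text
clock: 7.95
position: [0.4339, 0.0193, 0.256]
ee_rot: [1.0, 0.021, -0.006, -0.005]
ft_force: [-0.8, 0.1, 0.7]
grip_width: 1.001
```

```bash
python3 -c "
from h import *
st();plan(.4367,.0364,.032,2.7,n=3)
"
```

```text
t 7.95 grasp [0.4319 0.0208 0.101 ] yaw 2.4 F [-0.84  0.07  0.69] w 1.001 q [ 0.61  0.14 -0.79  2.07  0.1   0.99 -0.18]
3 rows; d mm [  2.8  17.1 -69. ]
[[[0.03,-0.11,0.46,-0.04,0.05,-0.02],[0.03,-0.11,0.46,-0.04,0.05,-0.02],[0.03,-0.11,0.46,-0.04,0.05,-0.02]]]
```

Call:
servo_tool([
  [[0.03,-0.15,0,-0.05,0.07,-0.02],[0.03,-0.15,0.1,-0.05,0.07,-0.02],[0,0,0.25,0,0,0],[0,0,0.3,0,0,0],[0,0,0.3,0,0,0],[0,0,0.2,0,0,0],[0,0,0.1,0,0,0],[0,0,0,0,0,0]],
])

```text
clock: 8.75
position: [0.4358, 0.0297, 0.1879]
ee_rot: [1.0, 0.019, -0.001, 0.0]
ft_force: [0.1, 0.2, -0.3]
grip_width: 1.0
```

```bash
python3 -c "
from h import *
st();plan(.4367,.0364,.032,2.7,n=2)
"
```

```text
t 8.75 grasp [0.4356 0.0297 0.0329] yaw 2.1 F [ 0.08  0.17 -0.33] w 1.0 q [ 0.54  0.27 -0.76  2.12  0.25  0.84 -0.34]
2 rows; d mm [ 0.9  6.7 -0.9]
[[[0.01,-0.07,0.01,0,0.01,-0.06],[0.01,-0.07,0.01,0,0.01,-0.06]]]
```

Call:
servo_tool([
  [[0.01,-0.07,0,0,0,-0.06],[0.01,-0.06,0,0,0,-0.06],[0,0,0,0,0,0],[0,0,0,0,0,0],[0,0,0,0,0,0],[0,0,0,0,0,0],[0,0,0,0,0,0],[0,0,-0.1,0,0,0],[0,0,-0.3,0,0,0],[0,0,-0.3,0,0,0],[0,0,-0.1,0,0,0],[0,0,0,0,0,0]],
], jaw=255)

```text
clock: 9.95
position: [0.4366, 0.0369, 0.2309]
ee_rot: [1.0, 0.024, -0.0, 0.0]
ft_force: [0.5, 0.0, -2.7]
grip_width: 0.66
```

Call:
servo_tool([
  [[0,0,0,0,0,0],[0,0,0,0,0,0]],
])

```text
clock: 10.15
position: [0.4364, 0.0368, 0.2303]
ee_rot: [1.0, 0.024, -0.001, 0.001]
ft_force: [-0.3, 0.0, -3.1]
grip_width: 0.659
```

```bash
cat >> h.py <<'E'
def weigh(n=6):
    F=[]
    for i in range(n):
        F.append(status.get_obs()["ft_force"]); cams.camera("side")
    F=np.array(F); print("F mean",F.mean(0).round(2),"sd",F.std(0).round(2))
E
python3 -c "
from h import *
st();weigh();st()
"
```

```text
t 10.15 grasp [0.4361 0.0366 0.0753] yaw 2.8 F [-0.33  0.05 -3.13] w 0.659 q [ 0.57  0.19 -0.79  2.09  0.17  0.93 -0.28]
F mean [-0.11  0.16 -3.13] sd [0.26 0.27 0.4 ]
t 10.45 grasp [0.4363 0.0367 0.0755] yaw 2.8 F [ 0.65 -0.24 -1.76] w 0.663 q [ 0.57  0.19 -0.79  2.09  0.17  0.93 -0.28]
```

```bash
python3 -c "
from h import *
plan(.615,.3484,.16,-1,n=9)
"
```

```text
9 rows; d mm [178.5 311.5  84.5]
[[[0.43,-0.67,-0.19,0,0,0.08],[0.42,-0.68,-0.19,0,0,0.08],[0.42,-0.68,-0.19,0,0,0.08],[0.41,-0.68,-0.19,0,0,0.08],[0.41,-0.68,-0.19,0,0,0.08],[0.4,-0.69,-0.19,0,0,0.08],[0.4,-0.69,-0.19,0,0,0.08],[0.39,-0.69,-0.19,0,0,0.08],[0.39,-0.7,-0.19,0,0,0.08]]]
```

Call:
servo_tool([
  [[0,0,-0.4,0,0,0],[0.1,-0.2,-0.6,0,0,0.08],[0.43,-0.6,-0.4,0,0,0.08],[0.42,-0.68,0,0,0,0.08],[0.42,-0.68,0,0,0,0.08],[0.41,-0.68,0,0,0,0.08],[0.4,-0.69,0,0,0,0.08],[0.4,-0.69,0,0,0,0.08],[0.39,-0.69,0,0,0,0.08],[0.3,-0.6,0,0,0,0.08],[0.2,-0.4,0,0,0,0],[0,0,0,0,0,0]],
])

```text
clock: 11.65
position: [0.6138, 0.3428, 0.2953]
ee_rot: [1.0, -0.014, -0.004, 0.002]
ft_force: [-0.5, -0.7, -2.8]
grip_width: 0.663
```

```bash
python3 -c "
from h import *
st();plan(.615,.3484,.16,-1)
"
```

```text
t 11.65 grasp [0.6126 0.342  0.1403] yaw -1.6 F [-0.49 -0.67 -2.78] w 0.663 q [-0.09  0.7  -0.76  1.32  0.47  1.32 -0.88]
1 rows; d mm [ 1.2  5.6 19.7]
[[[0.02,-0.11,-0.39,0.05,0.09,-0.13]]]
```

Call:
servo_tool([
  [[0.02,-0.06,0,0.03,0.05,-0.06],[0.02,-0.05,0,0.02,0.04,-0.06],[0,0,0,0,0,0],[0,0,0,0,0,0]],
])

```text
clock: 12.05
position: [0.6161, 0.3467, 0.294]
ee_rot: [1.0, -0.009, -0.0, 0.001]
ft_force: [1.1, 0.2, -1.6]
grip_width: 0.656
```

```bash
python3 -c "
from h import *
st();plan(.615,.3484,.1035,-1,n=5)
c=cams.camera('side');save(c,'s5.png',(160,180,340,320),4.4)
"
```

```text
t 12.05 grasp [0.616  0.3464 0.139 ] yaw -1.0 F [ 1.08  0.17 -1.63] w 0.656 q [-0.1   0.7  -0.76  1.31  0.48  1.31 -0.87]
5 rows; d mm [ -1.1   1.7 -35.5]
[[[0,-0.01,0.14,0.01,0,0],[0,-0.01,0.14,0.01,0,0],[0,-0.01,0.14,0.01,0,0],[0,-0.01,0.14,0.01,0,0],[0,-0.01,0.14,0.01,0,0]]]
```

View pics/s5.png

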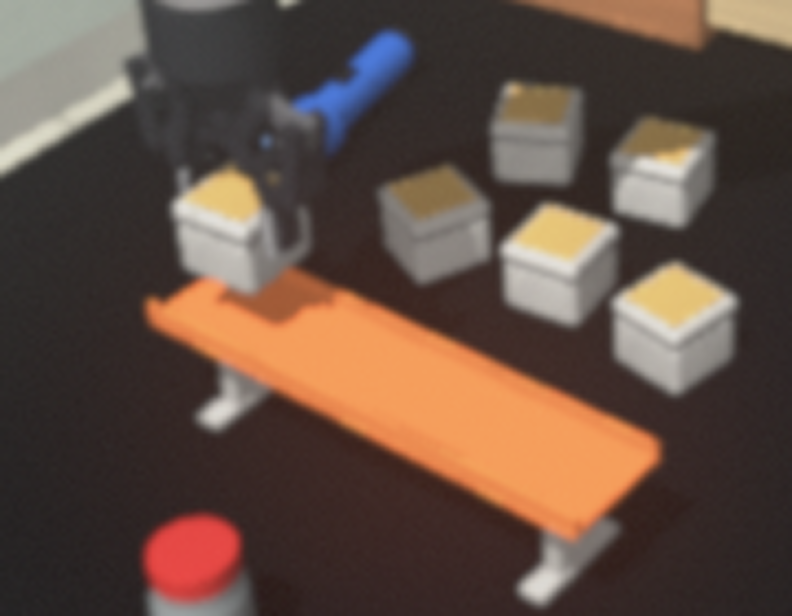

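Tin held over the far end of the ledge, square with it. Lower.

Call:
servo_tool([
  [[0,-0.02,0.13,0,0,0],[0,-0.01,0.15,0,0,0],[0,-0.01,0.14,0,0,0],[0,0,0.13,0,0,0],[0,0,0.07,0,0,0],[0,0,0,0,0,0],[0,0,0,0,0,0]],
])

```text
clock: 12.8
position: [0.6164, 0.3471, 0.2597]
ee_rot: [1.0, -0.01, -0.001, 0.002]
ft_force: [0.4, 0.0, -2.3]
grip_width: 0.664
```

```bash
python3 -c "
from h import *
st();weigh(3)
"
```

```text
t 12.8 grasp [0.6162 0.3465 0.1047] yaw -1.2 F [ 0.43  0.02 -2.33] w 0.664 q [-0.1   0.73 -0.74  1.34  0.5   1.26 -0.89]
F mean [ 0.19  0.56 -2.2 ] sd [0.21 0.4  0.12]
```

Call:
servo_tool([
  [[0,-0.02,0.04,0,0,0],[0,0,0.02,0,0,0],[0,0,0,0,0,0],[0,0,0,0,0,0]],
])

```text
clock: 13.35
position: [0.6168, 0.3484, 0.2595]
ee_rot: [1.0, -0.01, 0.001, 0.001]
ft_force: [0.0, 0.2, -2.8]
grip_width: 0.659
```

```bash
python3 -c "
from h import *
st();weigh(2)
"
```

```text
t 13.35 grasp [0.617  0.348  0.1045] yaw -1.2 F [ 0.04  0.23 -2.76] w 0.659 q [-0.1   0.73 -0.74  1.34  0.5   1.26 -0.89]
F mean [-0.17 -0.22 -2.56] sd [0.22 0.45 0.2 ]
```

Call:
servo_tool([
  [[0,0,0.06,0,0,0],[0,0,0.06,0,0,0],[0,0,0,0,0,0],[0,0,0,0,0,0]],
])

```text
clock: 13.85
position: [0.6169, 0.3489, 0.26]
ee_rot: [1.0, -0.011, 0.002, 0.001]
ft_force: [0.6, 0.4, -2.6]
grip_width: 0.663
```

```bash
python3 -c "
from h import *
st();weigh(2)
c=cams.camera('side');save(c,'s6.png',(160,180,340,320),4.4)
"
```

```text
t 13.85 grasp [0.6177 0.3485 0.105 ] yaw -1.2 F [ 0.64  0.38 -2.6 ] w 0.663 q [-0.11  0.73 -0.74  1.34  0.5   1.26 -0.89]
F mean [ 0.02  0.08 -2.54] sd [0.62 0.3  0.07]
```

View pics/s6.png

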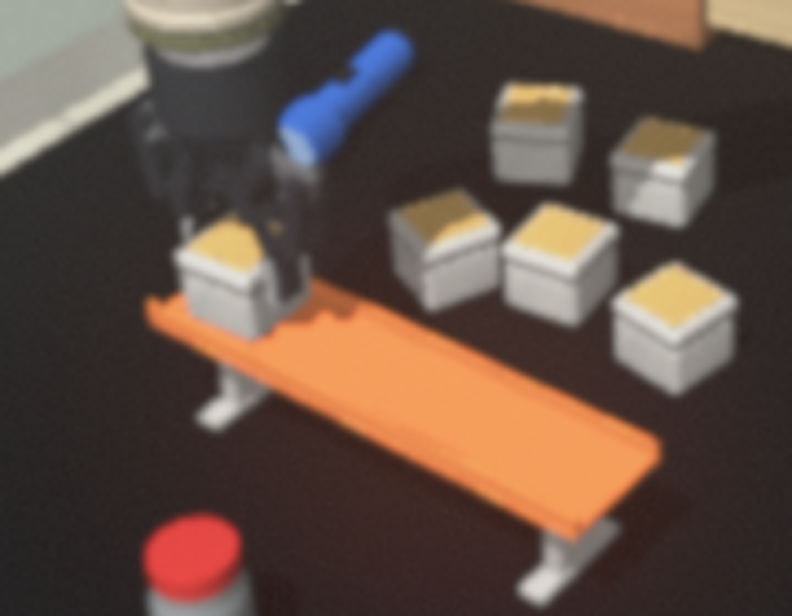

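Call:
servo_tool([
  [[0,0,0.12,0,0,0],[0,0,0.08,0,0,0],[0,0,0,0,0,0]],
])

```text
clock: 14.3
position: [0.6171, 0.3497, 0.2578]
ee_rot: [1.0, -0.011, 0.004, 0.0]
ft_force: [0.3, 0.7, -3.7]
grip_width: 0.653
```

```bash
python3 -c "
from h import *
st();weigh(3)
"
```

```text
t 14.3 grasp [0.6185 0.3496 0.1028] yaw -1.2 F [ 0.28  0.66 -3.66] w 0.653 q [-0.11  0.73 -0.74  1.34  0.5   1.25 -0.89]
F mean [0.48 0.8  1.07] sd [0.29 0.16 5.59]
```

Call:
servo_tool([
  [[0,0,0,0,0,0],[0,0,0,0,0,0],[0,0,0,0,0,0],[0,0,0,0,0,0],[0,0,-0.2,0,0,0],[0,0,-0.5,0,0,0],[0,0,-0.6,0,0,0],[0,0,-0.4,0,0,0],[0,0,0,0,0,0],[0,0,0,0,0,0]],
], jaw=60)

```text
clock: 15.45
position: [0.6165, 0.3497, 0.3456]
ee_rot: [1.0, -0.011, 0.003, 0.0]
ft_force: [-0.3, 0.1, 0.1]
grip_width: 0.763
```

```bash
python3 -c "
from h import *
st()
c=cams.camera('side');save(c,'s7.png',(160,180,340,320),4.4)
c=cams.camera('top')
for t in tins(c): print(t)
"
```

```text
t 15.45 grasp [0.6175 0.3496 0.1906] yaw -1.2 F [-0.34  0.1   0.15] w 0.763 q [-0.1   0.67 -0.77  1.25  0.46  1.39 -0.86]
([298, 182], 163, [0.6354, 0.048], 26.3, [44.0, 45.0])
([2, 184], 30, [0.5861, 1.0499], 2.2, [18.0, 17.0])
([255, 190], 168, [0.6019, 0.1902], 67.8, [44.0, 45.0])
([266, 206], 22, [0.5462, 0.1523], 2.3, [14.0, 20.0])
([300, 211], 174, [0.5341, 0.0365], 11.9, [44.0, 44.0])
([238, 225], 30, [0.4806, 0.238], 57.3, [9.0, 46.0])
```

View pics/s7.png

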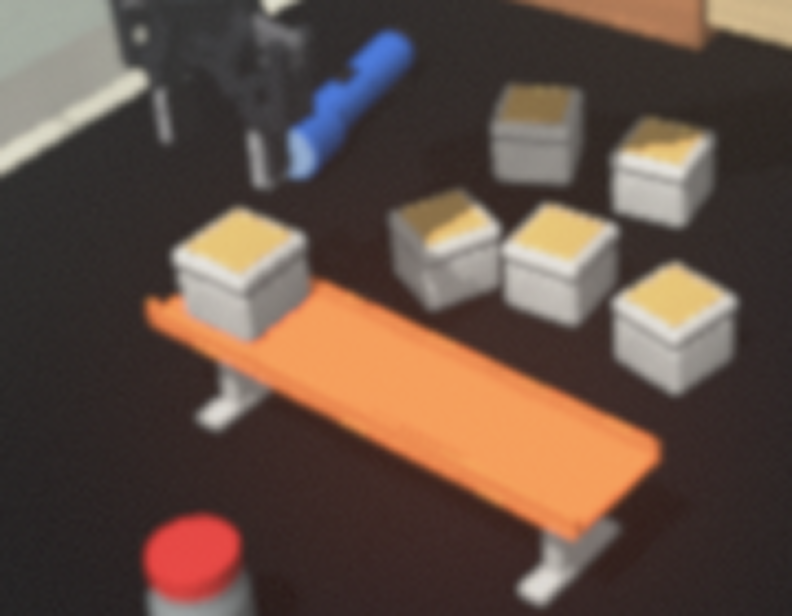

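```bash
python3 -c "
from h import *
plan(.4294,.1752,.10,-10.1,n=8)
"
```

```text
8 rows; d mm [-187.  -174.5  -90. ]
[[[-0.46,0.45,0.22,0,-0.01,0.22],[-0.45,0.45,0.22,0,-0.01,0.22],[-0.44,0.46,0.22,0,-0.01,0.22],[-0.43,0.47,0.22,0,-0.01,0.22],[-0.42,0.48,0.22,0,-0.01,0.22],[-0.41,0.49,0.22,0,-0.01,0.22],[-0.4,0.5,0.22,0,-0.01,0.22],[-0.39,0.5,0.22,0,-0.01,0.22]]]
```

Call:
servo_tool([
  [[-0.46,0.45,0,0,-0.01,0.22],[-0.45,0.45,0.1,0,-0.01,0.22],[-0.44,0.46,0.2,0,-0.01,0.22],[-0.43,0.47,0.22,0,-0.01,0.22],[-0.42,0.48,0.22,0,-0.01,0.22],[-0.41,0.49,0.22,0,-0.01,0.22],[-0.4,0.5,0.22,0,-0.01,0.22],[-0.25,0.3,0.22,0,-0.01,0.22],[-0.1,0.1,0.1,0,0,0],[0,0,0,0,0,0]],
], jaw=20)

```text
clock: 16.55
position: [0.4219, 0.1714, 0.2568]
ee_rot: [0.996, -0.092, -0.008, 0.003]
ft_force: [0.4, 0.5, 1.2]
grip_width: 0.922
```

```bash
python3 -c "
from h import *
st();plan(.4294,.1752,.032,-10.1,n=5)
"
```

```text
t 16.55 grasp [0.4194 0.1706 0.1019] yaw -10.5 F [0.44 0.48 1.15] w 0.922 q [ 0.33  0.21 -0.87  2.02  0.18  1.01 -0.81]
5 rows; d mm [  7.5   3.8 -69.8]
[[[0.03,-0.02,0.28,0.02,0.03,-0.02],[0.03,-0.02,0.28,0.02,0.03,-0.02],[0.03,-0.02,0.28,0.02,0.03,-0.02],[0.03,-0.02,0.28,0.02,0.03,-0.02],[0.03,-0.02,0.28,0.02,0.03,-0.02]]]
```

Call:
servo_tool([
  [[0.08,-0.04,0.05,0.05,0.08,-0.02],[0.07,-0.04,0.2,0.05,0.08,-0.02],[0.02,0,0.28,0,0,0],[0,0,0.28,0,0,0],[0,0,0.28,0,0,0],[0,0,0.18,0,0,0],[0,0,0.1,0,0,0],[0,0,0,0,0,0],[0,0,0,0,0,0]],
])

```text
clock: 17.45
position: [0.4336, 0.1776, 0.1816]
ee_rot: [0.996, -0.088, -0.001, -0.003]
ft_force: [0.0, -0.2, 0.0]
grip_width: 0.921
```

```bash
python3 -c "
from h import *
st();plan(.4294,.1752,.032,-10.1,n=2)
"
```

```text
t 17.45 grasp [0.4335 0.1784 0.0266] yaw -10.1 F [ 0.02 -0.17  0.02] w 0.921 q [ 0.24  0.37 -0.8   2.05  0.34  0.86 -0.93]
2 rows; d mm [-4.2 -2.4  5.4]
[[[-0.04,0.03,-0.05,-0.03,0.01,0],[-0.04,0.03,-0.05,-0.03,0.01,0]]]
```

Call:
servo_tool([
  [[-0.05,0.04,-0.06,-0.03,0,0],[-0.04,0.03,-0.07,0,0,0],[0,0,0,0,0,0],[0,0,0,0,0,0],[0,0,0,0,0,0],[0,0,0,0,0,0],[0,0,0,0,0,0],[0,0,-0.2,0,0,0],[0,0,-0.4,0,0,0],[0,0,-0.2,0,0,0],[0,0,0,0,0,0],[0,0,0,0,0,0]],
], jaw=255)

```text
clock: 18.65
position: [0.4282, 0.1743, 0.2323]
ee_rot: [0.996, -0.088, 0.0, -0.001]
ft_force: [-0.3, -0.0, -3.1]
grip_width: 0.648
```

```bash
python3 -c "
from h import *
st();weigh(5);st()
c=cams.camera('top');print([t for t in tins(c) if t[0][0]>100])
"
```

```text
t 18.65 grasp [0.4282 0.1747 0.0773] yaw -10.1 F [-0.29 -0.04 -3.1 ] w 0.648 q [ 0.3   0.26 -0.85  2.03  0.24  0.95 -0.85]
F mean [ 0.02 -0.1  -2.38] sd [0.33 0.6  0.41]
t 18.9 grasp [0.4278 0.1747 0.0767] yaw -10.1 F [ 0.82 -0.35 -2.59] w 0.65 q [ 0.3   0.26 -0.85  2.03  0.24  0.95 -0.85]
[([203, 177], 178, [0.6389, 0.3703], 2.3, [42.0, 46.0]), ([298, 182], 161, [0.635, 0.0477], 26.3, [44.0, 43.0]), ([255, 190], 161, [0.6012, 0.1907], 65.5, [43.0, 43.0]), ([262, 211], 156, [0.5301, 0.162], 3.8, [41.0, 40.0]), ([300, 211], 168, [0.5336, 0.0369], 11.0, [44.0, 43.0]), ([321, 269], 171, [0.3475, -0.0413], 25.8, [42.0, 42.0])]
```

```bash
python3 -c "
from h import *
plan(.537,.3498,.15,-1,n=6)
"
```

```text
6 rows; d mm [109.  175.4  73.2]
[[[0.26,-0.64,-0.24,0,0,-0.3],[0.27,-0.63,-0.24,0,0,-0.3],[0.29,-0.63,-0.24,0,0,-0.3],[0.31,-0.62,-0.24,0,0,-0.3],[0.32,-0.61,-0.24,0,0,-0.3],[0.34,-0.6,-0.24,0,0,-0.3]]]
```

Call:
servo_tool([
  [[0,0,-0.4,0,0,0],[0.1,-0.2,-0.6,0,0,-0.3],[0.26,-0.6,-0.5,0,0,-0.3],[0.29,-0.63,-0.1,0,0,-0.3],[0.31,-0.62,-0.05,0,0,-0.3],[0.32,-0.61,-0.05,0,0,-0.3],[0.34,-0.45,0,0,0,-0.3],[0.3,-0.25,0,0,0,0],[0.1,-0.1,0,0,0,0],[0,0,0,0,0,0],[0,0,0,0,0,0]],
])

```text
clock: 20.05
position: [0.5484, 0.3417, 0.3129]
ee_rot: [1.0, -0.009, -0.005, 0.001]
ft_force: [-0.0, 0.3, -2.7]
grip_width: 0.646
```

```bash
python3 -c "
from h import *
st();plan(.537,.3498,.113,-1,n=2)
"
```

```text
t 20.05 grasp [0.5468 0.3413 0.1579] yaw -1.0 F [-0.04  0.28 -2.69] w 0.646 q [-0.04  0.58 -0.83  1.47  0.43  1.29 -0.93]
2 rows; d mm [-11.4   8.1 -44.9]
[[[-0.11,-0.08,0.45,0.01,0.06,0],[-0.11,-0.08,0.45,0.01,0.06,0]]]
```

Call:
servo_tool([
  [[-0.1,-0.08,0.05,0.01,0.06,0],[-0.1,-0.08,0.15,0.01,0.06,0],[0,0,0.2,0,0,0],[0,0,0.2,0,0,0],[0,0,0.1,0,0,0],[0,0,0,0,0,0],[0,0,0,0,0,0]],
])

```text
clock: 20.75
position: [0.5363, 0.3478, 0.2744]
ee_rot: [1.0, -0.009, 0.0, 0.002]
ft_force: [-0.1, 0.6, -3.3]
grip_width: 0.648
```

```bash
python3 -c "
from h import *
st();plan(.537,.3498,.103,-1,n=2)
"
```

```text
t 20.75 grasp [0.5364 0.3473 0.1194] yaw -1.1 F [-0.13  0.57 -3.32] w 0.648 q [-0.05  0.6  -0.82  1.53  0.46  1.21 -0.97]
2 rows; d mm [  0.7   2.  -16.4]
[[[0.01,-0.02,0.16,0.02,0,-0.01],[0.01,-0.02,0.16,0.02,0,-0.01]]]
```

Call:
servo_tool([
  [[0,-0.04,0.12,0.01,0,0],[0,-0.03,0.12,0.01,0,0],[0,0,0.08,0,0,0],[0,0,0.08,0,0,0],[0,0,0,0,0,0],[0,0,0,0,0,0]],
])

```text
clock: 21.35
position: [0.5373, 0.3524, 0.2591]
ee_rot: [1.0, -0.01, 0.003, 0.0]
ft_force: [-1.3, 0.0, -2.4]
grip_width: 0.648
```

```bash
python3 -c "
from h import *
st();weigh(2)
c=cams.camera('side');save(c,'s8.png',(160,180,340,320),4.4)
"
```

```text
t 21.35 grasp [0.5382 0.3523 0.1041] yaw -1.1 F [-1.34  0.02 -2.39] w 0.648 q [-0.07  0.62 -0.81  1.54  0.48  1.18 -0.98]
F mean [-0.62  0.04 -2.02] sd [0.72 0.02 0.37]
```

View pics/s8.png

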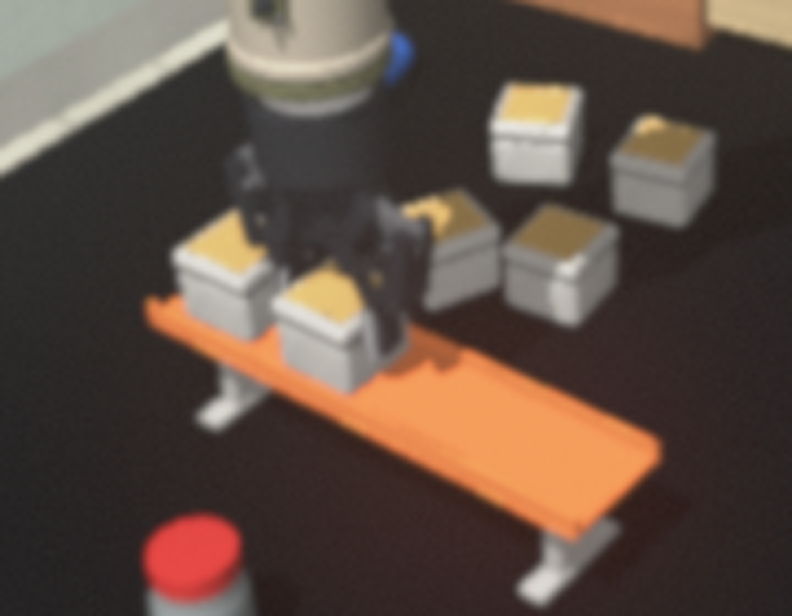

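Call:
servo_tool([
  [[0,0.05,0.1,0,0,0],[0,0,0.06,0,0,0],[0,0,0,0,0,0]],
])

```text
clock: 21.8
position: [0.5371, 0.3523, 0.2583]
ee_rot: [1.0, -0.01, 0.005, -0.001]
ft_force: [-1.2, -0.0, -2.5]
grip_width: 0.65
```

```bash
python3 -c "
from h import *
st();weigh(2)
"
```

```text
t 21.8 grasp [0.5385 0.3527 0.1033] yaw -1.1 F [-1.25 -0.05 -2.47] w 0.65 q [-0.06  0.62 -0.81  1.54  0.48  1.17 -0.98]
F mean [-0.5  -0.23 -2.64] sd [0.75 0.18 0.17]
```

Call:
servo_tool([
  [[0,0.06,0.1,0,0,0],[0,0.04,0.1,0,0,0],[0,0,0,0,0,0]],
])

```text
clock: 22.2
position: [0.5364, 0.3516, 0.2585]
ee_rot: [1.0, -0.009, 0.007, -0.005]
ft_force: [-0.6, -1.0, -3.5]
grip_width: 0.645
```

```bash
python3 -c "
from h import *
st();weigh(2)
"
```

```text
t 22.2 grasp [0.5387 0.3532 0.1035] yaw -1.0 F [-0.57 -1.   -3.49] w 0.645 q [-0.06  0.62 -0.81  1.55  0.48  1.16 -0.98]
F mean [ 0.29 -0.04 -3.23] sd [0.86 0.96 0.25]
```

Call:
servo_tool([
  [[0,0.1,0.12,0.05,-0.08,0],[0,0,0,0,0,0],[0,0,0,0,0,0],[0,0,0,0,0,0]],
])

```text
clock: 22.7
position: [0.5371, 0.3503, 0.257]
ee_rot: [1.0, -0.008, 0.007, -0.012]
ft_force: [-1.9, 0.0, 6.6]
grip_width: 0.645
```

```bash
python3 -c "
from h import *
st();weigh(2)
"
```

```text
t 22.7 grasp [0.5391 0.354  0.1021] yaw -0.9 F [-1.93  0.    6.56] w 0.645 q [-0.05  0.62 -0.82  1.56  0.47  1.15 -0.97]
F mean [-1.32  0.51  5.68] sd [0.61 0.51 0.88]
```

Call:
servo_tool([
  [[0,0,0,0,0,0],[0,0,0,0,0,0],[0,0,0,0,0,0],[0,0,0,0,0,0],[0,0,-0.2,0,0,0],[0,0,-0.5,0,0,0],[0,0,-0.6,0,0,0],[0,0,-0.2,0,0,0],[0,0,0,0,0,0]],
], jaw=60)

```text
clock: 23.7
position: [0.536, 0.3474, 0.3331]
ee_rot: [1.0, -0.008, 0.005, -0.01]
ft_force: [0.3, -0.1, -0.2]
grip_width: 0.767
```

```bash
python3 -c "
from h import *
st();
plan(.5301,.162,.14,4,n=8)
c=cams.camera('side');save(c,'s9.png',(160,180,340,320),4.4)
"
```

```text
t 23.7 grasp [0.5375 0.3506 0.1782] yaw -1.0 F [ 0.26 -0.07 -0.16] w 0.767 q [-0.02  0.54 -0.85  1.49  0.41  1.28 -0.93]
8 rows; d mm [  -5.9 -185.4  -38.1]
[[[-0.01,0.47,0.09,-0.03,-0.01,-0.12],[-0.01,0.47,0.09,-0.03,-0.01,-0.12],[-0.02,0.46,0.09,-0.03,-0.01,-0.12],[-0.02,0.46,0.09,-0.03,-0.01,-0.12],[-0.03,0.46,0.09,-0.03,-0.01,-0.12],[-0.03,0.46,0.09,-0.03,-0.01,-0.12],[-0.04,0.46,0.09,-0.03,-0.01,-0.12],[-0.04,0.46,0.09,-0.03,-0.01,-0.12]]]
```

View pics/s9.png

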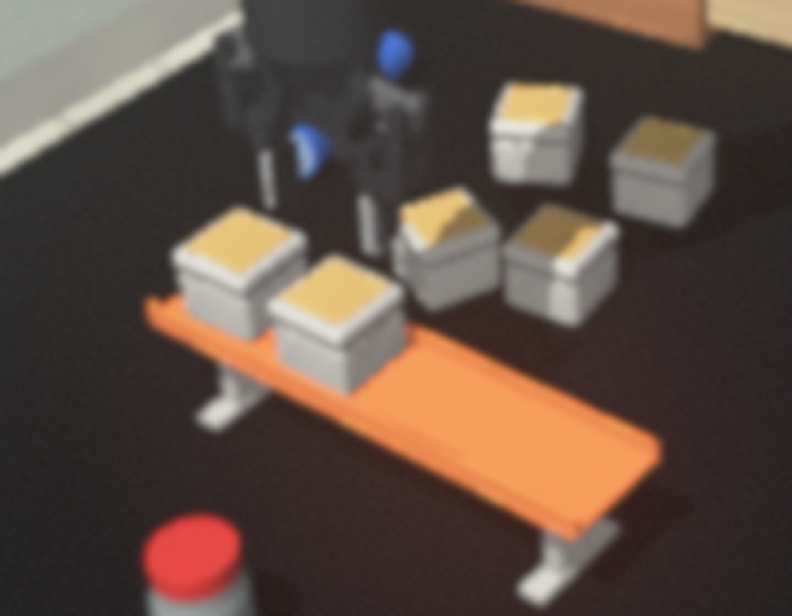

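```bash
python3 -c "
from h import *
plan(.5301,.162,.14,-86,n=17,flip=0)
"
```

```text
17 rows; d mm [  -5.8 -185.4  -37.4]
[[[0,0.22,0.04,-0.02,0.01,1],[0.02,0.22,0.04,-0.02,0.01,1],[0.03,0.22,0.04,-0.02,0.01,1],[0.05,0.21,0.04,-0.02,0.01,1],[0.07,0.21,0.04,-0.02,0.01,1],[0.09,0.2,0.04,-0.02,0.01,1],[0.11,0.19,0.04,-0.02,0.01,1],[0.12,0.18,0.04,-0.02,0.01,1],[0.14,0.17,0.04,-0.02,0.01,1],[0.15,0.16,0.04,-0.02,0.01,1],[0.17,0.14,0.04,-0.02,0.01,1],[0.18,0.13,0.04,-0.02,0.01,1],[0.19,0.11,0.04,-0.02,0.01,1],[0.2,0.1,0.04,-0.02,0.01,1],[0.2,0.08,0.04,-0.02,0.01,1],[0.21,0.06,0.04,-0.02,0.01,1],[0.21,0.04,0.04,-0.02,0.01,1]]]
```

Call:
servo_tool([
  [[0,0.22,0,-0.02,0.01,1],[0.02,0.22,0,-0.02,0.01,1],[0.03,0.22,0,-0.02,0.01,1],[0.05,0.21,0,-0.02,0.01,1],[0.07,0.21,0,-0.02,0.01,1],[0.09,0.2,0,-0.02,0.01,1],[0.11,0.19,0,-0.02,0.01,1],[0.12,0.18,0,-0.02,0.01,1],[0.14,0.17,0,-0.02,0.01,1],[0.15,0.16,0,-0.02,0.01,1],[0.17,0.14,0,-0.02,0.01,1],[0.18,0.13,0.04,-0.02,0.01,1]],
], jaw=20)

```text
clock: 24.95
position: [0.5261, 0.2091, 0.3137]
ee_rot: [0.852, -0.524, -0.003, 0.007]
ft_force: [0.1, 0.3, -0.1]
grip_width: 0.924
```

```bash
python3 -c "
from h import *
st();plan(.5301,.162,.11,-86,flip=0)
"
```

```text
t 24.95 grasp [0.5243 0.2077 0.1587] yaw -63.2 F [ 0.11  0.31 -0.08] w 0.924 q [ 0.09  0.35 -0.66  1.7   0.23  1.19 -1.73]
5 rows; d mm [  4.  -47.1 -48.7]
[[[0.17,0.07,0.2,0.03,-0.01,0.91],[0.18,0.05,0.2,0.03,-0.01,0.91],[0.18,0.04,0.2,0.03,-0.01,0.91],[0.19,0.03,0.2,0.03,-0.01,0.91],[0.19,0.01,0.19,0.03,-0.01,0.91]]]
```

Call:
servo_tool([
  [[0.17,0.07,0.15,0.03,-0.01,0.91],[0.18,0.05,0.15,0.03,-0.01,0.91],[0.18,0.04,0.15,0.03,-0.01,0.85],[0.12,0.03,0.15,0.03,-0.01,0.8],[0.08,0.01,0.1,0.03,-0.01,0.6],[0,0,0,0,0,0],[0,0,0,0,0,0]],
])

```text
clock: 25.65
position: [0.5261, 0.1658, 0.2693]
ee_rot: [0.74, -0.673, -0.002, 0.006]
ft_force: [-0.4, 0.8, -0.7]
grip_width: 0.922
```

```bash
python3 -c "
from h import *
st();plan(.5301,.162,.032,-86,flip=0,n=5)
c=cams.camera('top')
for t in tins(c): print(t)
"
```

```text
t 25.65 grasp [0.5244 0.1648 0.1143] yaw -84.6 F [-0.43  0.76 -0.75] w 0.922 q [ 0.1   0.35 -0.58  1.78  0.22  1.08 -2.03]
5 rows; d mm [  4.   -3.8 -82.3]
[[[0.01,-0.02,0.33,0.03,-0.01,0.06],[0.02,-0.02,0.33,0.03,-0.01,0.06],[0.02,-0.02,0.33,0.03,-0.01,0.06],[0.02,-0.02,0.33,0.03,-0.01,0.06],[0.02,-0.02,0.33,0.03,-0.01,0.06]]]
([203, 177], 177, [0.6387, 0.3704], 2.3, [42.0, 46.0])
([298, 182], 160, [0.6351, 0.0476], 26.4, [44.0, 43.0])
([2, 184], 30, [0.5861, 1.0499], 2.2, [18.0, 17.0])
([199, 201], 187, [0.5543, 0.3751], 2.3, [45.0, 46.0])
([300, 211], 179, [0.5341, 0.0369], 10.6, [44.0, 45.0])
([321, 269], 176, [0.3473, -0.0413], 24.0, [42.0, 44.0])
```

Call:
servo_tool([
  [[0.04,-0.05,0.1,0.07,-0.02,0.1],[0.03,-0.05,0.25,0.07,-0.02,0.1],[0,0,0.3,0,0,0.05],[0,0,0.3,0,0,0],[0,0,0.25,0,0,0],[0,0,0.2,0,0,0],[0,0,0.1,0,0,0],[0,0,0,0,0,0],[0,0,0,0,0,0]],
])

```text
clock: 26.6
position: [0.5311, 0.1633, 0.1861]
ee_rot: [0.733, -0.68, 0.0, 0.001]
ft_force: [-0.0, -0.7, 0.6]
grip_width: 0.922
```

```bash
python3 -c "
from h import *
st();plan(.529,.1627,.032,-86,flip=0,n=2)
"
```

```text
t 26.6 grasp [0.531  0.1631 0.0311] yaw -85.7 F [-0.04 -0.73  0.63] w 0.922 q [ 0.07  0.47 -0.54  1.83  0.3   0.92 -2.1 ]
2 rows; d mm [-2.1 -0.6  0.9]
[[[0,0.02,-0.01,0,-0.01,0.03],[0,0.02,-0.01,0,-0.01,0.03]]]
```

Call:
servo_tool([
  [[0,0.03,-0.02,0,0,0],[0,0,0,0,0,0],[0,0,0,0,0,0],[0,0,0,0,0,0],[0,0,0,0,0,0],[0,0,0,0,0,0],[0,0,0,0,0,0],[0,0,-0.2,0,0,0],[0,0,-0.4,0,0,0],[0,0,-0.2,0,0,0],[0,0,0,0,0,0],[0,0,0,0,0,0]],
], jaw=255)

```text
clock: 27.8
position: [0.53, 0.1634, 0.232]
ee_rot: [0.733, -0.68, 0.001, -0.001]
ft_force: [-0.2, 0.2, -1.0]
grip_width: 0.653
```

```bash
python3 -c "
from h import *
st();weigh(5);st()
"
```

```text
t 27.8 grasp [0.5304 0.1633 0.077 ] yaw -85.7 F [-0.2   0.24 -1.01] w 0.653 q [ 0.09  0.4  -0.56  1.81  0.25  1.   -2.07]
F mean [ 0.19  0.55 -0.61] sd [0.43 0.21 0.49]
t 28.05 grasp [0.53   0.1633 0.0763] yaw -85.7 F [ 0.88 -0.57 -1.2 ] w 0.649 q [ 0.09  0.4  -0.56  1.81  0.25  1.   -2.07]
```

```bash
python3 -c "
from h import *
plan(.5898,-.2374,.16,-84.5,flip=0,n=10)
"
```

```text
10 rows; d mm [  60.  -400.8   83.7]
[[[0.81,-0.06,-0.17,0,0,-0.02],[0.81,-0.06,-0.17,0,0,-0.02],[0.81,-0.06,-0.17,0,0,-0.02],[0.81,-0.05,-0.17,0,0,-0.02],[0.81,-0.05,-0.17,0,0,-0.02],[0.81,-0.05,-0.17,0,0,-0.02],[0.81,-0.05,-0.17,0,0,-0.02],[0.81,-0.05,-0.17,0,0,-0.02],[0.81,-0.05,-0.17,0,0,-0.02],[0.81,-0.04,-0.17,0,0,-0.02]]]
```

Call:
servo_tool([
  [[0,0,-0.3,0,0,0],[0.3,-0.02,-0.5,0,0,-0.02],[0.6,-0.06,-0.5,0,0,-0.02],[0.8,-0.06,-0.15,0,0,-0.02],[0.8,-0.05,-0.05,0,0,-0.02],[0.8,-0.05,-0.05,0,0,-0.02],[0.8,-0.05,-0.05,0,0,-0.02],[0.8,-0.05,-0.05,0,0,-0.02],[0.8,-0.05,-0.05,0,0,-0.02],[0.7,-0.05,-0.05,0,0,0],[0.4,-0.05,0,0,0,0],[0,0,0,0,0,0]],
])

```text
clock: 29.25
position: [0.5846, -0.1843, 0.333]
ee_rot: [0.74, -0.672, 0.003, -0.002]
ft_force: [0.7, 0.2, -0.0]
grip_width: 0.653
```

```bash
python3 -c "
from h import *
st();plan(.5898,-.2374,.12,-84.5,flip=0,n=4)
"
```

```text
t 29.25 grasp [ 0.5856 -0.1843  0.178 ] yaw -84.5 F [ 0.73  0.22 -0.04] w 0.653 q [ 0.55  0.38 -0.41  1.57  0.16  1.21 -1.36]
4 rows; d mm [  5.2 -53.1 -58. ]
[[[0.27,0,0.29,-0.02,0,0],[0.27,0,0.29,-0.02,0,0],[0.27,0,0.29,-0.02,0,0],[0.27,0,0.29,-0.02,0,0]]]
```

Call:
servo_tool([
  [[0.2,-0.01,0.05,-0.03,0,0],[0.3,-0.02,0.1,-0.03,0,0],[0.3,-0.02,0.2,-0.03,0,0],[0.2,0,0.2,0,0,0],[0.05,0,0.2,0,0,0],[0,0,0.1,0,0,0],[0,0,0,0,0,0],[0,0,0,0,0,0]],
])

```text
clock: 30.05
position: [0.5928, -0.237, 0.2863]
ee_rot: [0.742, -0.671, -0.002, 0.001]
ft_force: [0.8, 0.6, -0.1]
grip_width: 0.651
```

```bash
python3 -c "
from h import *
st();plan(.5898,-.2374,.055,-84.5,flip=0,n=4)
c=cams.camera('top');save(c,'t10.png',(345,105,450,240),4.4)
c=cams.camera('side');save(c,'s10.png',(240,80,420,220),4.4)
"
```

```text
t 30.05 grasp [ 0.5922 -0.2367  0.1313] yaw -84.2 F [ 0.79  0.56 -0.12] w 0.651 q [ 0.59  0.48 -0.37  1.54  0.18  1.16 -1.29]
4 rows; d mm [ -3.   -0.4 -76.3]
[[[0,0.01,0.38,0.01,0.01,0.01],[0,0.01,0.38,0.01,0.01,0.01],[0,0.01,0.38,0.01,0.01,0.01],[0,0.01,0.38,0.01,0.01,0.01]]]
```

View pics/s10.png

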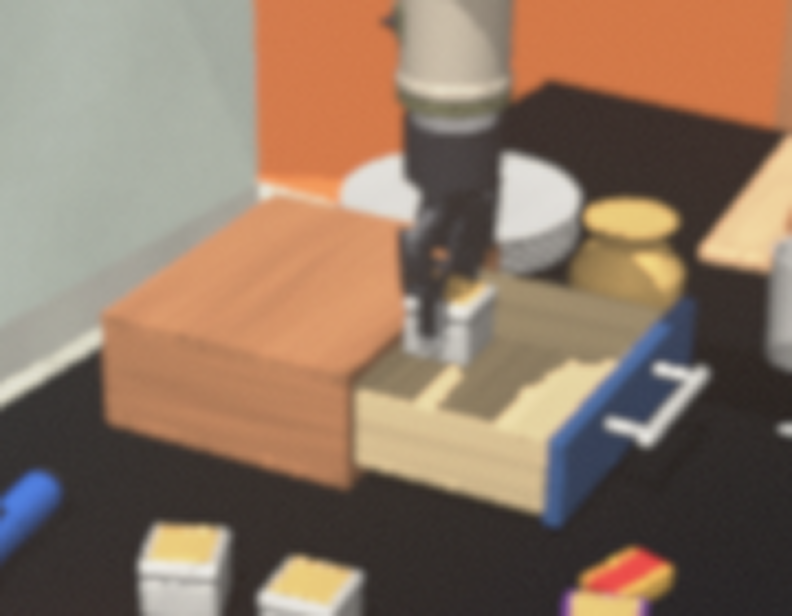

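Call:
servo_tool([
  [[0,0.08,0.1,0.01,0.01,0],[0,0.06,0.25,0.01,0.01,0],[0,0,0.3,0,0,0],[0,0,0.3,0,0,0],[0,0,0.25,0,0,0],[0,0,0.15,0,0,0],[0,0,0.1,0,0,0],[0,0,0,0,0,0],[0,0,0,0,0,0]],
])

```text
clock: 31.05
position: [0.5867, -0.2365, 0.2102]
ee_rot: [0.742, -0.67, 0.002, -0.001]
ft_force: [-0.7, -0.2, -1.1]
grip_width: 0.649
```

```bash
python3 -c "
from h import *
st();plan(.5898,-.2374,.055,-84.5,flip=0,n=4)
"
```

```text
t 31.05 grasp [ 0.5873 -0.2366  0.0552] yaw -84.1 F [-0.73 -0.21 -1.09] w 0.649 q [ 0.59  0.54 -0.36  1.62  0.22  1.01 -1.31]
4 rows; d mm [ 3.1 -0.9 -0.2]
[[[0.01,-0.01,0,-0.01,0,0.02],[0.01,-0.01,0,-0.01,0,0.02],[0.01,-0.01,0,-0.01,0,0.02],[0.01,-0.01,0,-0.01,0,0.02]]]
```

Release and rise.

Call:
servo_tool([
  [[0,0,0.05,0,0,0],[0,0,0,0,0,0],[0,0,0,0,0,0],[0,0,0,0,0,0],[0,0,-0.2,0,0,0],[0,0,-0.5,0,0,0],[0,0,-0.6,0,0,0],[0,0,-0.6,0,0,0],[0,0,-0.2,0,0,0],[0,0,0,0,0,0]],
], jaw=60)

```text
clock: 32.05
position: [0.586, -0.2364, 0.3186]
ee_rot: [0.742, -0.67, 0.002, -0.001]
ft_force: [-0.2, -0.5, -0.2]
grip_width: 0.763
```

```bash
python3 -c "
from h import *
st()
c=cams.camera('top')
for t in tins(c): print(t)
c=cams.camera('side');save(c,'s11.png',(240,80,420,220),4.4)
plan(.5341,.0369,.12,-79,flip=0,n=7)
"
```

```text
t 32.05 grasp [ 0.5866 -0.2365  0.1636] yaw -84.1 F [-0.16 -0.54 -0.24] w 0.763 q [ 0.6   0.43 -0.38  1.53  0.17  1.2  -1.27]
([203, 177], 178, [0.6389, 0.3703], 2.3, [42.0, 46.0])
([298, 182], 161, [0.635, 0.0477], 26.3, [44.0, 43.0])
([434, 212], 255, [0.5475, -0.4073], 88.5, [50.0, 167.0])
([2, 184], 30, [0.5861, 1.0499], 2.2, [18.0, 17.0])
([255, 190], 161, [0.6012, 0.1907], 65.5, [43.0, 43.0])
([381, 198], 96, [0.5893, -0.2322], 0.5, [42.0, 27.0])
([199, 201], 187, [0.5543, 0.3751], 2.3, [45.0, 46.0])
([300, 211], 169, [0.5337, 0.0371], 11.0, [44.0, 43.0])
([321, 269], 173, [0.3477, -0.0415], 24.0, [42.0, 42.0])
7 rows; d mm [-51.6 273.2 -41.5]
[[[-0.79,0.07,0.12,0,0,-0.15],[-0.79,0.06,0.12,0,0,-0.15],[-0.79,0.05,0.12,0,0,-0.15],[-0.79,0.04,0.12,0,0,-0.15],[-0.79,0.03,0.12,0,0,-0.15],[-0.79,0.02,0.12,0,0,-0.15],[-0.79,0.01,0.12,0,0,-0.15]]]
```

View pics/s11.png

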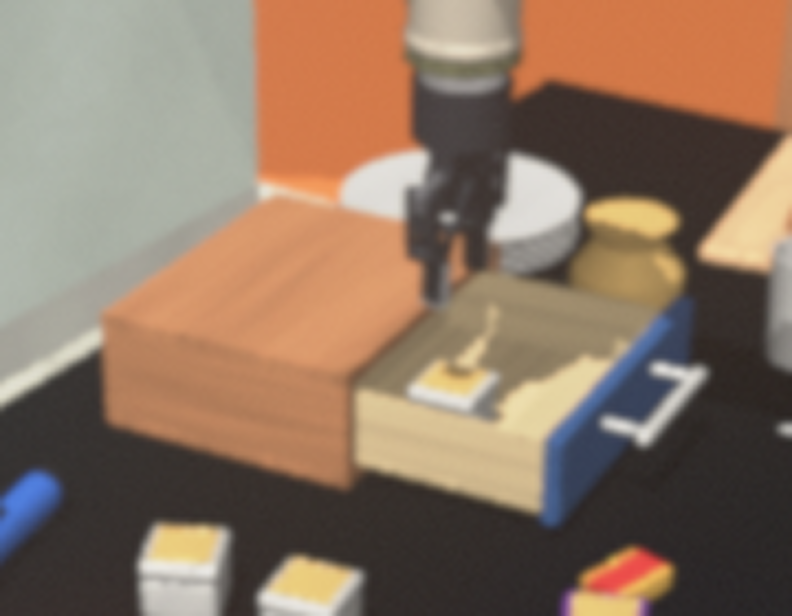

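Call:
servo_tool([
  [[-0.5,0.07,0,0,0,-0.15],[-0.79,0.06,0.02,0,0,-0.15],[-0.79,0.05,0.05,0,0,-0.15],[-0.79,0.04,0.12,0,0,-0.15],[-0.79,0.03,0.12,0,0,-0.15],[-0.79,0.02,0.12,0,0,-0.15],[-0.6,0.01,0.12,0,0,-0.15],[-0.3,0,0.12,0,0,0],[-0.1,0,0,0,0,0],[0,0,0,0,0,0]],
], jaw=15)

```text
clock: 33.15
position: [0.5243, 0.0394, 0.2672]
ee_rot: [0.773, -0.635, -0.009, 0.005]
ft_force: [0.7, 0.6, 0.6]
grip_width: 0.943
```

```bash
python3 -c "
from h import *
st();plan(.5337,.0371,.032,-79,flip=0,n=5)
"
```

```text
t 33.15 grasp [0.5211 0.0398 0.1123] yaw -78.8 F [0.74 0.58 0.65] w 0.943 q [ 0.32  0.3  -0.55  1.85  0.17  1.06 -1.67]
5 rows; d mm [  9.4  -2.3 -80.2]
[[[0.02,-0.04,0.32,0.05,0.02,0.01],[0.02,-0.04,0.32,0.05,0.02,0.01],[0.02,-0.04,0.32,0.05,0.02,0.01],[0.02,-0.04,0.32,0.05,0.02,0.01],[0.02,-0.04,0.32,0.05,0.02,0.01]]]
```

Call:
servo_tool([
  [[0.05,-0.1,0.1,0.12,0.04,0],[0.04,-0.1,0.25,0.12,0.04,0],[0,0,0.3,0,0,0],[0,0,0.3,0,0,0],[0,0,0.28,0,0,0],[0,0,0.15,0,0,0],[0,0,0.08,0,0,0],[0,0,0,0,0,0],[0,0,0,0,0,0]],
])

```text
clock: 34.05
position: [0.5372, 0.0289, 0.1876]
ee_rot: [0.77, -0.638, 0.002, 0.0]
ft_force: [-0.2, 0.5, -0.5]
grip_width: 0.94
```

```bash
python3 -c "
from h import *
st();plan(.5337,.0371,.032,-79,flip=0,n=2)
"
```

```text
t 34.05 grasp [0.5375 0.0286 0.0326] yaw -79.4 F [-0.2   0.54 -0.49] w 0.94 q [ 0.29  0.42 -0.5   1.88  0.26  0.9  -1.72]
2 rows; d mm [-3.5  8.2 -0.6]
[[[-0.09,0.02,0.01,-0.01,-0.02,-0.04],[-0.09,0.02,0.01,-0.01,-0.02,-0.04]]]
```

Call:
servo_tool([
  [[-0.1,0.04,0,0,0,0],[-0.08,0.03,0,0,0,0],[0,0,0,0,0,0]],
])

```text
clock: 34.35
position: [0.5321, 0.0382, 0.189]
ee_rot: [0.77, -0.638, 0.002, -0.0]
ft_force: [-0.9, 0.4, 0.3]
grip_width: 0.944
```

Call:
servo_tool([
  [[0,0,0,0,0,0],[0,0,0,0,0,0],[0,0,0,0,0,0],[0,0,0,0,0,0],[0,0,0,0,0,0],[0,0,-0.2,0,0,0],[0,0,-0.4,0,0,0],[0,0,-0.2,0,0,0],[0,0,0,0,0,0],[0,0,0,0,0,0]],
], jaw=255)

```text
clock: 35.35
position: [0.5319, 0.0382, 0.232]
ee_rot: [0.77, -0.638, 0.003, -0.001]
ft_force: [-0.1, -0.0, -0.9]
grip_width: 0.646
```

```bash
python3 -c "
from h import *
st();weigh(5);st()
"
```

```text
t 35.35 grasp [0.5327 0.0378 0.077 ] yaw -79.3 F [-0.09 -0.05 -0.92] w 0.646 q [ 0.3   0.35 -0.53  1.87  0.22  0.97 -1.71]
F mean [-0.43 -0.14 -0.64] sd [0.4  0.56 0.21]
t 35.6 grasp [0.5323 0.0379 0.0763] yaw -79.3 F [-0.64 -0.12 -0.85] w 0.651 q [ 0.3   0.35 -0.53  1.87  0.22  0.97 -1.71]
```

```bash
python3 -c "
from h import *
plan(.597,-.357,.16,-84.5,flip=0,n=10)
"
```

```text
10 rows; d mm [  65.3 -395.3   83.7]
[[[0.8,0.02,-0.17,0,0,0.1],[0.8,0.01,-0.17,0,0,0.1],[0.8,0,-0.17,0,0,0.1],[0.8,0,-0.17,0,0,0.1],[0.8,-0.01,-0.17,0,0,0.1],[0.8,-0.02,-0.17,0,0,0.1],[0.8,-0.03,-0.17,0,0,0.1],[0.8,-0.03,-0.17,0,0,0.1],[0.8,-0.04,-0.17,0,0,0.1],[0.8,-0.05,-0.17,0,0,0.1]]]
```

Call:
servo_tool([
  [[0,0,-0.4,0,0,0],[0.3,0.02,-0.5,0,0,0.1],[0.6,0.01,-0.4,0,0,0.1],[0.8,0,-0.1,0,0,0.1],[0.85,0,-0.03,0,0,0.1],[0.85,-0.01,-0.03,0,0,0.1],[0.85,-0.02,-0.03,0,0,0.1],[0.85,-0.03,-0.03,0,0,0.1],[0.85,-0.03,-0.03,0,0,0.1],[0.85,-0.04,0,0,0,0.1],[0.8,-0.05,0,0,0,0.1],[0.4,-0.05,0,0,0,0]],
])

```text
clock: 36.8
position: [0.6, -0.3668, 0.3064]
ee_rot: [0.744, -0.669, -0.001, 0.002]
ft_force: [0.3, 0.3, -0.9]
grip_width: 0.651
```

Call:
servo_tool([
  [[0.1,0,0,0,0,0],[0,0,0,0,0,0]],
])

```text
clock: 37.0
position: [0.5998, -0.375, 0.3041]
ee_rot: [0.742, -0.67, -0.002, 0.002]
ft_force: [0.4, 0.4, -1.0]
grip_width: 0.645
```

```bash
python3 -c "
from h import *
st();plan(.597,-.357,.055,-84.5,flip=0,n=5)
"
```

```text
t 37.0 grasp [ 0.5987 -0.3751  0.1491] yaw -84.2 F [ 0.42  0.36 -1.04] w 0.645 q [ 0.7   0.6  -0.32  1.32  0.19  1.26 -1.09]
5 rows; d mm [ -2.8  18.  -94.1]
[[[-0.07,0,0.38,0.02,0,0.01],[-0.07,0,0.38,0.02,0,0.01],[-0.07,0,0.38,0.02,0,0.01],[-0.07,0,0.38,0.02,0,0.01],[-0.07,0,0.38,0.02,0,0.01]]]
```

Call:
servo_tool([
  [[-0.16,0.02,0,0.04,0,0],[-0.16,0.02,0.15,0.04,0,0],[-0.02,0,0.3,0,0,0],[0,0,0.35,0,0,0],[0,0,0.35,0,0,0],[0,0,0.25,0,0,0],[0,0,0.15,0,0,0],[0,0,0,0,0,0],[0,0,0,0,0,0]],
])

```text
clock: 37.9
position: [0.5966, -0.3455, 0.2201]
ee_rot: [0.746, -0.666, -0.002, -0.002]
ft_force: [0.3, -1.1, -2.0]
grip_width: 0.654
```

```bash
python3 -c "
from h import *
st();plan(.597,-.357,.055,-84.5,flip=0,n=5)
"
```

```text
t 37.9 grasp [ 0.5966 -0.3448  0.0651] yaw -83.5 F [ 0.28 -1.12 -2.05] w 0.654 q [ 0.68  0.64 -0.32  1.44  0.21  1.1  -1.13]
5 rows; d mm [  0.4 -11.5 -10.1]
[[[0.05,0,0.04,0,0.01,0.04],[0.05,0,0.04,0,0.01,0.04],[0.05,0,0.04,0,0.01,0.04],[0.05,0,0.04,0,0.01,0.04],[0.05,0,0.04,0,0.01,0.04]]]
```

Call:
servo_tool([
  [[0.1,0,0.06,0,0.02,0.08],[0.08,0,0.1,0,0.02,0.08],[0,0,0.08,0,0,0],[0,0,0,0,0,0],[0,0,0,0,0,0]],
])

```text
clock: 38.4
position: [0.5998, -0.3562, 0.2125]
ee_rot: [0.741, -0.672, 0.004, -0.002]
ft_force: [-0.2, -0.5, -1.2]
grip_width: 0.648
```

```bash
python3 -c "
from h import *
st();weigh(2)
"
```

```text
t 38.4 grasp [ 0.6011 -0.3566  0.0575] yaw -84.4 F [-0.23 -0.54 -1.18] w 0.648 q [ 0.69  0.66 -0.31  1.43  0.21  1.08 -1.14]
F mean [ 0.03 -0.01 -0.6 ] sd [0.27 0.53 0.58]
```

Call:
servo_tool([
  [[0,0.03,0.1,0,0,0],[0,0.02,0,0,0,0],[0,0,0,0,0,0]],
])

```text
clock: 38.8
position: [0.6, -0.3558, 0.213]
ee_rot: [0.741, -0.672, 0.008, -0.004]
ft_force: [-0.1, 0.9, -1.3]
grip_width: 0.65
```

Call:
servo_tool([
  [[0,0,0,0,0,0],[0,0,0,0,0,0],[0,0,0,0,0,0],[0,0,0,0,0,0],[0,0,-0.2,0,0,0],[0,0,-0.5,0,0,0],[0,0,-0.6,0,0,0],[0,0,-0.6,0,0,0],[0,0,-0.2,0,0,0],[0,0,0,0,0,0]],
], jaw=60)

```text
clock: 39.8
position: [0.5972, -0.3557, 0.3214]
ee_rot: [0.741, -0.672, 0.006, -0.003]
ft_force: [0.9, -0.1, 0.6]
grip_width: 0.767
```

```bash
python3 -c "
from h import *
st()
c=cams.camera('top')
for t in tins(c): print(t)
save(c,'t12.png',(140,90,540,330),2)
c=cams.camera('side');save(c,'s12.png',(240,80,420,220),4.4)
plan(.6351,.0476,.12,-64,flip=0,n=9)
"
```

```text
t 39.8 grasp [ 0.5992 -0.3561  0.1665] yaw -84.4 F [ 0.92 -0.13  0.63] w 0.767 q [ 0.7   0.55 -0.33  1.35  0.18  1.26 -1.11]
([203, 177], 179, [0.6389, 0.3702], 2.3, [42.0, 47.0])
([298, 182], 160, [0.6351, 0.0476], 26.4, [44.0, 43.0])
([2, 184], 30, [0.5861, 1.0499], 2.2, [18.0, 17.0])
([255, 190], 161, [0.6012, 0.1907], 65.5, [43.0, 43.0])
([429, 192], 26, [0.617, -0.3944], 88.9, [10.0, 28.0])
([481, 202], 270, [0.5877, -0.5673], 75.5, [41.0, 100.0])
([383, 196], 169, [0.5957, -0.2395], 7.1, [45.0, 43.0])
([420, 195], 134, [0.6044, -0.3624], 2.3, [35.0, 44.0])
([199, 201], 187, [0.5543, 0.3751], 2.3, [45.0, 46.0])
([321, 269], 173, [0.3478, -0.0414], 25.3, [42.0, 42.0])
9 rows; d mm [ 38.1 403.1 -44.3]
[[[-0.88,-0.17,0.1,-0.01,-0.01,-0.45],[-0.88,-0.21,0.1,-0.01,-0.01,-0.45],[-0.87,-0.24,0.1,-0.01,-0.01,-0.45],[-0.86,-0.27,0.1,-0.01,-0.01,-0.45],[-0.85,-0.31,0.1,-0.01,-0.01,-0.45],[-0.83,-0.34,0.1,-0.01,-0.01,-0.45],[-0.82,-0.37,0.1,-0.01,-0.01,-0.45],[-0.8,-0.41,0.1,-0.01,-0.01,-0.45],[-0.79,-0.44,0.1,-0.01,-0.01,-0.45]]]
```

View pics/s12.png

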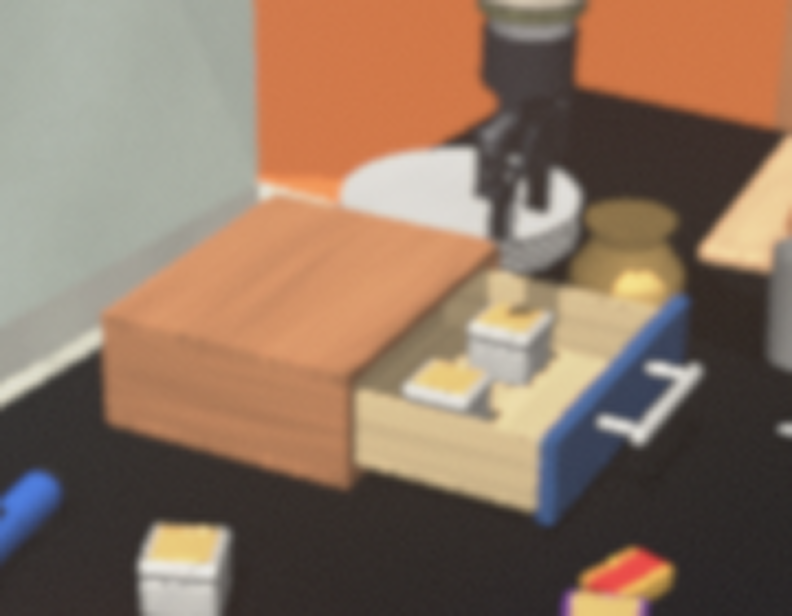

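View pics/t12.png

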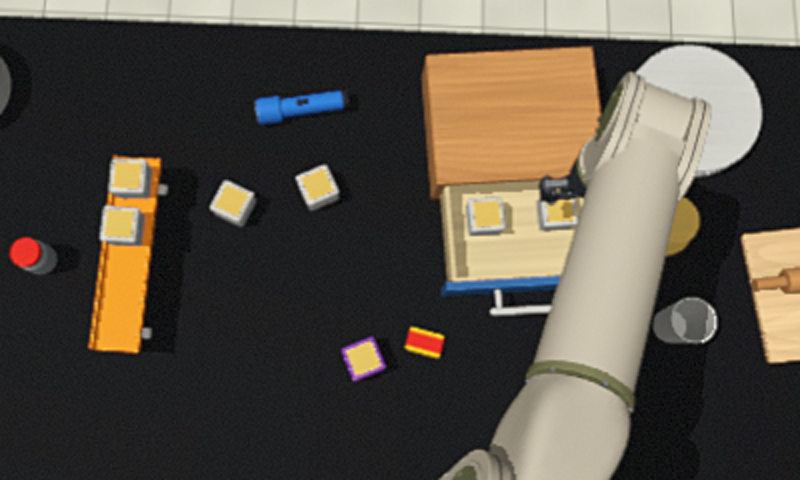

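Call:
servo_tool([
  [[-0.5,-0.1,0,-0.01,-0.01,-0.45],[-0.88,-0.21,0,-0.01,-0.01,-0.45],[-0.87,-0.24,0,-0.01,-0.01,-0.45],[-0.86,-0.27,0,-0.01,-0.01,-0.45],[-0.85,-0.31,0.1,-0.01,-0.01,-0.45],[-0.83,-0.34,0.1,-0.01,-0.01,-0.45],[-0.82,-0.37,0.1,-0.01,-0.01,-0.45],[-0.8,-0.41,0.1,-0.01,-0.01,-0.45],[-0.65,-0.35,0.1,-0.01,-0.01,-0.45],[-0.3,-0.2,0.1,0,0,0],[0,0,0,0,0,0],[0,0,0,0,0,0]],
], jaw=15)

```text
clock: 41.1
position: [0.6273, 0.052, 0.2678]
ee_rot: [0.851, -0.526, -0.014, 0.004]
ft_force: [-0.5, 0.3, -0.2]
grip_width: 0.943
```

```bash
python3 -c "
from h import *
st();plan(.6351,.0476,.09,-63.6,flip=0,n=3)
"
```

```text
t 41.1 grasp [0.623  0.0533 0.1129] yaw -63.4 F [-0.51  0.27 -0.16] w 0.943 q [ 0.25  0.51 -0.52  1.57  0.25  1.16 -1.44]
3 rows; d mm [  7.8  -4.4 -22.8]
[[[0.05,-0.04,0.15,0.08,0.08,0.01],[0.05,-0.04,0.15,0.08,0.08,0.01],[0.05,-0.03,0.15,0.08,0.08,0.01]]]
```

Call:
servo_tool([
  [[0.07,-0.06,0.05,0.11,0.11,0],[0.06,-0.06,0.15,0.11,0.11,0],[0,0,0.1,0,0,0],[0,0,0,0,0,0],[0,0,0,0,0,0]],
])

```text
clock: 41.6
position: [0.6362, 0.0423, 0.2498]
ee_rot: [0.849, -0.529, 0.0, 0.002]
ft_force: [-0.4, 0.1, 0.1]
grip_width: 0.941
```

```bash
python3 -c "
from h import *
st();plan(.6351,.0476,.032,-63.6,flip=0,n=5)
"
```

```text
t 41.6 grasp [0.6359 0.0418 0.0948] yaw -63.9 F [-0.44  0.1   0.13] w 0.941 q [ 0.24  0.54 -0.51  1.57  0.28  1.11 -1.45]
5 rows; d mm [ -1.1   5.3 -62.8]
[[[-0.02,-0.01,0.25,0.01,-0.01,-0.01],[-0.02,-0.01,0.25,0.01,-0.01,-0.01],[-0.02,-0.01,0.25,0.01,-0.01,-0.01],[-0.02,-0.01,0.25,0.01,-0.01,-0.01],[-0.02,-0.01,0.25,0.01,-0.01,-0.01]]]
```

Call:
servo_tool([
  [[-0.05,-0.01,0.15,0,0,0],[-0.05,-0.01,0.28,0,0,0],[0,0,0.28,0,0,0],[0,0,0.22,0,0,0],[0,0,0.15,0,0,0],[0,0,0.06,0,0,0],[0,0,0,0,0,0],[0,0,0,0,0,0]],
])

```text
clock: 42.4
position: [0.6342, 0.0475, 0.1867]
ee_rot: [0.849, -0.529, -0.001, 0.002]
ft_force: [1.0, -0.3, 0.4]
grip_width: 0.945
```

```bash
python3 -c "
from h import *
st();plan(.6351,.0476,.032,-63.6,flip=0,n=2)
"
```

```text
t 42.4 grasp [0.6336 0.047  0.0317] yaw -63.9 F [ 1.02 -0.29  0.36] w 0.945 q [ 0.22  0.61 -0.49  1.61  0.32  1.01 -1.48]
2 rows; d mm [0.9 0.1 0.3]
[[[0,-0.01,0,0.03,-0.01,-0.03],[0,-0.01,0,0.03,-0.01,-0.03]]]
```

Call:
servo_tool([
  [[0,0,0,0,0,0],[0,0,0,0,0,0],[0,0,0,0,0,0],[0,0,0,0,0,0],[0,0,0,0,0,0],[0,0,-0.2,0,0,0],[0,0,-0.4,0,0,0],[0,0,-0.2,0,0,0],[0,0,0,0,0,0],[0,0,0,0,0,0]],
], jaw=255)

```text
clock: 43.4
position: [0.6342, 0.0475, 0.2301]
ee_rot: [0.849, -0.529, -0.0, 0.002]
ft_force: [-0.4, 0.1, -2.9]
grip_width: 0.646
```

```bash
python3 -c "
from h import *
st();weigh(5);st()
plan(.46,.351,.16,-1,flip=0,n=13)
"
```

```text
t 43.4 grasp [0.6338 0.0469 0.0751] yaw -63.9 F [-0.39  0.07 -2.91] w 0.646 q [ 0.23  0.56 -0.5   1.59  0.3   1.08 -1.46]
F mean [-0.22 -0.02 -2.86] sd [0.33 0.41 0.35]
t 43.65 grasp [0.6334 0.0469 0.0743] yaw -63.9 F [ 0.31 -0.55 -2.22] w 0.647 q [ 0.23  0.56 -0.5   1.59  0.3   1.08 -1.46]
13 rows; d mm [-174.   303.5   85.7]
[[[-0.54,0.04,-0.13,0,0,-0.97],[-0.54,-0.01,-0.13,0,0,-0.97],[-0.54,-0.06,-0.13,0,0,-0.97],[-0.53,-0.1,-0.13,0,0,-0.97],[-0.52,-0.14,-0.13,0,0,-0.97],[-0.5,-0.19,-0.13,0,0,-0.97],[-0.49,-0.23,-0.13,0,0,-0.97],[-0.47,-0.27,-0.13,0,0,-0.97],[-0.44,-0.31,-0.13,0,0,-0.97],[-0.41,-0.34,-0.13,0,0,-0.97],[-0.38,-0.38,-0.13,0,0,-0.97],[-0.35,-0.41,-0.13,0,0,-0.97],[-0.31,-0.44,-0.13,0,0,-0.97]]]
```

Call:
servo_tool([
  [[0,0,-0.4,0,0,0],[-0.3,0,-0.5,0,0,-0.97],[-0.54,-0.04,-0.4,0,0,-0.97],[-0.54,-0.1,-0.1,0,0,-0.97],[-0.53,-0.14,-0.03,0,0,-0.97],[-0.51,-0.18,-0.03,0,0,-0.97],[-0.5,-0.22,-0.03,0,0,-0.97],[-0.47,-0.27,-0.03,0,0,-0.97],[-0.44,-0.31,-0.03,0,0,-0.97],[-0.41,-0.34,0,0,0,-0.97],[-0.38,-0.38,0,0,0,-0.97],[-0.35,-0.41,0,0,0,-0.97]],
])

```text
clock: 44.85
position: [0.504, 0.307, 0.3043]
ee_rot: [0.997, -0.078, -0.005, 0.005]
ft_force: [-1.5, -13.3, 5.5]
grip_width: 0.646
```

```bash
python3 -c "
from h import *
st()
plan(.459,.3511,.15,-1,flip=0,n=3)
"
```

```text
t 44.85 grasp [0.5024 0.3057 0.1493] yaw -9.0 F [ -1.5  -13.32   5.53] w 0.646 q [ 0.01  0.46 -0.81  1.64  0.35  1.21 -1.03]
3 rows; d mm [-45.   44.1   0.7]
[[[-0.34,-0.24,0,0.04,0.04,-0.53],[-0.33,-0.26,0,0.04,0.04,-0.53],[-0.32,-0.27,0,0.04,0.04,-0.53]]]
```

```bash
python3 -c "
from h import *
c=cams.camera('side');save(c,'s13.png',(160,160,340,300),4.4)
c=cams.camera('top');save(c,'t13.png',(150,140,320,280),4.4)
st()
"
```

```text
t 44.95 grasp [0.5005 0.3086 0.1495] yaw -8.8 F [-1.24 -0.24 -2.86] w 0.651 q [ 0.01  0.46 -0.81  1.64  0.34  1.21 -1.03]
```

View pics/s13.png

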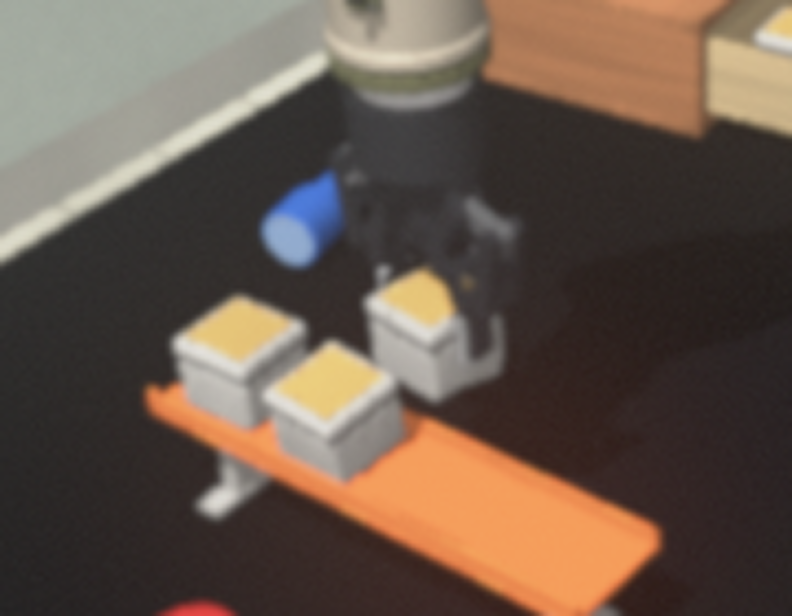

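View pics/t13.png

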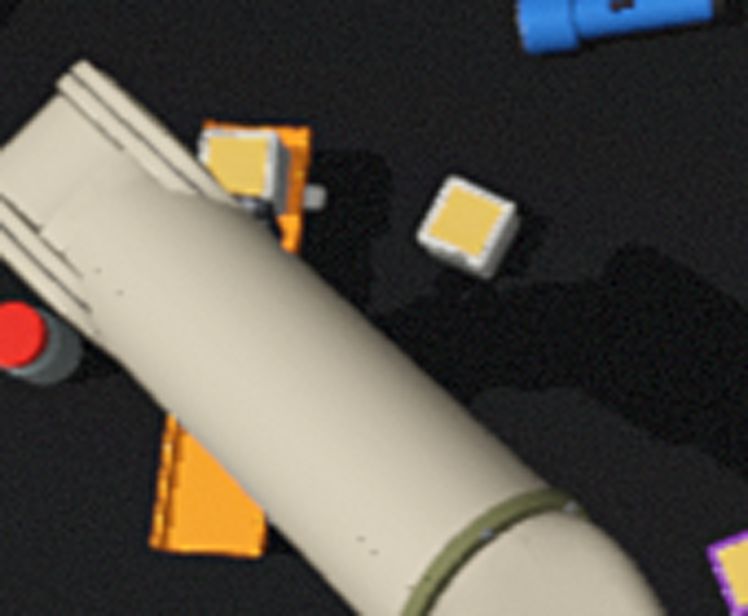

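Call:
servo_tool([
  [[-0.1,0.1,-0.4,0,0,0],[-0.2,0,-0.5,0,0,-0.3],[-0.3,-0.2,-0.2,0.05,0.05,-0.6],[-0.3,-0.25,0,0.05,0.05,-0.5],[-0.15,-0.25,0,0.05,0,0],[0,-0.1,0,0,0,0],[0,0,0,0,0,0],[0,0,0,0,0,0]],
])

```text
clock: 45.75
position: [0.452, 0.3504, 0.3562]
ee_rot: [1.0, -0.017, -0.003, -0.002]
ft_force: [0.6, -0.2, -2.6]
grip_width: 0.648
```

```bash
python3 -c "
from h import *
st()
plan(.459,.3511,.12,-1,flip=0,n=3)
c=cams.camera('side');save(c,'s14.png',(160,160,340,300),4.4)
"
```

```text
t 45.75 grasp [0.4512 0.3511 0.2012] yaw -2.0 F [ 0.55 -0.19 -2.58] w 0.648 q [-0.02  0.38 -0.88  1.63  0.29  1.27 -0.99]
3 rows; d mm [  7.    0.7 -81.2]
[[[0.05,0,0.54,-0.02,0.02,-0.07],[0.05,0,0.54,-0.02,0.02,-0.07],[0.05,-0.01,0.54,-0.02,0.02,-0.07]]]
```

View pics/s14.png

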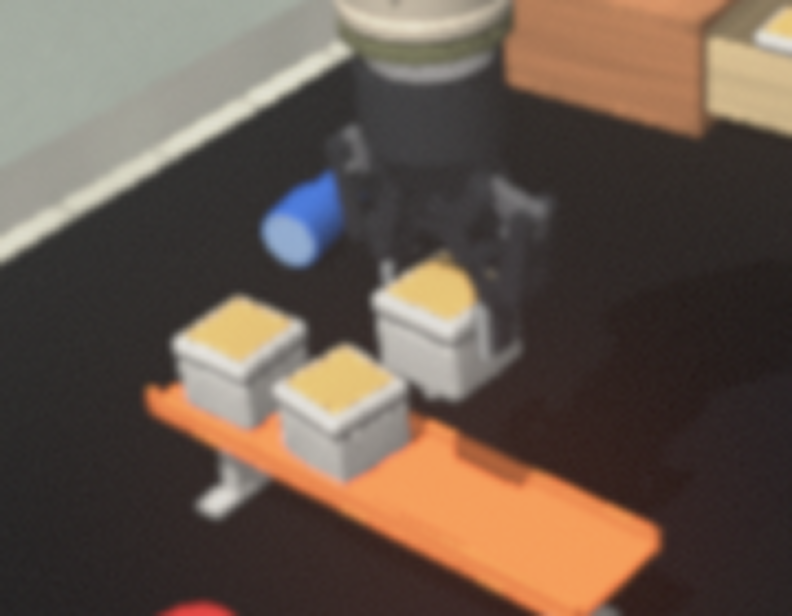

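```bash
python3 -c "
from h import *
for n in('top','side'):
    c=cams.camera(n)
    print(n);[print(t) for t in tins(c,.12) if t[2][1]>.25 and t[2][0]>.4 and t[2][1]<.5]
"
```

```text
top
([203, 177], 178, [0.6195, 0.3488], 2.3, [40.0, 44.0])
([199, 202], 186, [0.5371, 0.3528], 81.8, [44.0, 43.0])
side
([259, 225], 169, [0.5478, 0.2535], 85.8, [42.0, 55.0])
([214, 234], 202, [0.6175, 0.3489], 0.7, [48.0, 47.0])
([237, 246], 218, [0.5357, 0.3532], 81.2, [46.0, 49.0])
```

Call:
servo_tool([
  [[0,0,0.2,0,0.02,-0.1],[0,0,0.4,0,0.02,-0.1],[0,0,0.4,0,0.02,0],[0,0,0.3,0,0,0],[0,0,0.15,0,0,0],[0,0,0,0,0,0],[0,0,0,0,0,0]],
])

```text
clock: 46.6
position: [0.4539, 0.3482, 0.2789]
ee_rot: [1.0, -0.01, 0.0, -0.002]
ft_force: [-0.1, -0.2, -1.7]
grip_width: 0.657
```

```bash
python3 -c "
from h import *
st()
plan(.452,.3513,.103,-1,flip=0,n=3)
"
```

```text
t 46.6 grasp [0.454  0.3489 0.1239] yaw -1.1 F [-0.11 -0.16 -1.68] w 0.657 q [-0.05  0.45 -0.85  1.72  0.37  1.14 -1.02]
3 rows; d mm [ -1.9   3.1 -20.9]
[[[-0.01,-0.02,0.14,-0.02,0,-0.01],[-0.01,-0.02,0.14,-0.02,0,-0.01],[-0.01,-0.02,0.14,-0.02,0,-0.01]]]
```

Call:
servo_tool([
  [[-0.03,-0.03,0.1,-0.02,0,0],[-0.02,-0.02,0.14,-0.02,0,0],[0,0,0.12,0,0,0],[0,0,0.08,0,0,0],[0,0,0,0,0,0],[0,0,0,0,0,0]],
])

```text
clock: 47.2
position: [0.4519, 0.352, 0.2577]
ee_rot: [1.0, -0.01, 0.002, -0.001]
ft_force: [-1.6, -0.9, -0.3]
grip_width: 0.65
```

```bash
python3 -c "
from h import *
st();weigh(2)
c=cams.camera('side');save(c,'s15.png',(160,180,340,320),4.4)
"
```

```text
t 47.2 grasp [0.4526 0.3524 0.1027] yaw -1.1 F [-1.62 -0.93 -0.3 ] w 0.65 q [-0.07  0.48 -0.84  1.73  0.4   1.1  -1.05]
F mean [-0.73 -0.84 -0.26] sd [0.89 0.09 0.04]
```

View pics/s15.png

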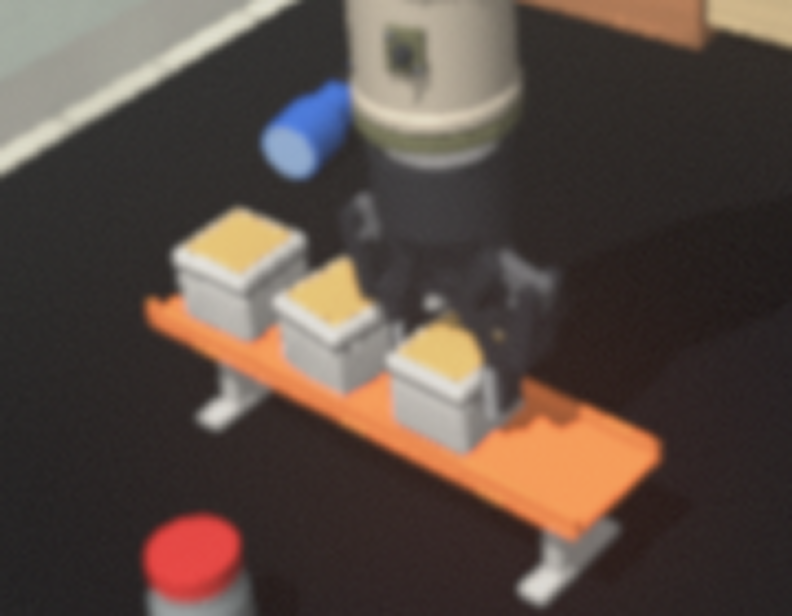

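Call:
servo_tool([
  [[0,0,0,0,0,0],[0,0,0,0,0,0],[0,0,0,0,0,0],[0,0,0,0,0,0],[0,0,-0.2,0,0,0],[0,0,-0.5,0,0,0],[0,0,-0.6,0,0,0],[0,0,-0.6,0,0,0],[0,0,-0.2,0,0,0],[0,0,0,0,0,0]],
], jaw=60)

```text
clock: 48.35
position: [0.4511, 0.3521, 0.3695]
ee_rot: [1.0, -0.01, 0.003, -0.002]
ft_force: [-0.1, -0.6, -1.0]
grip_width: 0.766
```

```bash
python3 -c "
from h import *
st()
c=cams.camera('top')
print([t for t in tins(c)]);print([t for t in tins(c,.12)][:6])
c=cams.camera('side');save(c,'s16.png',(160,180,340,320),4.4)
plan(.6012,.1907,.14,-24.5,flip=0,n=6)
"
```

```text
t 48.35 grasp [0.4519 0.3528 0.2145] yaw -1.1 F [-0.13 -0.64 -0.96] w 0.766 q [-0.02  0.36 -0.89  1.62  0.29  1.29 -0.97]
[([203, 177], 179, [0.6389, 0.3702], 2.3, [42.0, 47.0]), ([2, 184], 30, [0.5861, 1.0499], 2.2, [18.0, 17.0]), ([255, 190], 162, [0.6013, 0.1907], 65.5, [43.0, 43.0]), ([419, 194], 169, [0.6088, -0.3612], 2.3, [41.0, 44.0]), ([383, 196], 168, [0.5955, -0.2396], 7.1, [44.0, 43.0]), ([199, 202], 183, [0.5519, 0.3742], 82.2, [45.0, 46.0]), ([321, 269], 167, [0.3474, -0.0406], 24.4, [42.0, 41.0]), ([235, 296], 23, [0.2525, 0.2295], 56.3, [10.0, 33.0])]
[([203, 177], 179, [0.6195, 0.3487], 2.3, [40.0, 44.0]), ([2, 184], 30, [0.5695, 0.992], 2.2, [17.0, 16.0]), ([255, 190], 162, [0.584, 0.1788], 65.5, [41.0, 40.0]), ([419, 194], 169, [0.5911, -0.3435], 2.3, [39.0, 41.0]), ([383, 196], 168, [0.5785, -0.2284], 7.1, [42.0, 41.0]), ([199, 202], 183, [0.5372, 0.3524], 82.2, [43.0, 43.0])]
6 rows; d mm [ 150.3 -161.1  -72.7]
[[[0.51,0.53,0.24,-0.01,0,0.78],[0.55,0.49,0.24,-0.01,0,0.78],[0.58,0.45,0.24,-0.01,0,0.78],[0.61,0.41,0.24,-0.01,0,0.78],[0.63,0.37,0.24,-0.01,0,0.78],[0.66,0.33,0.24,-0.01,0,0.78]]]
```

View pics/s16.png

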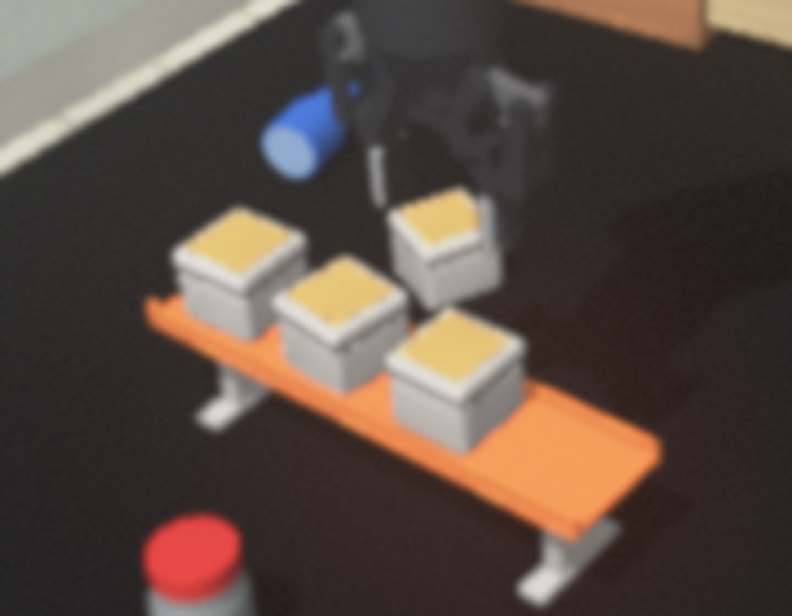

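Call:
servo_tool([
  [[0.3,0.4,0,0,0,0.78],[0.52,0.52,0,0,0,0.78],[0.55,0.49,0.1,0,0,0.78],[0.58,0.45,0.2,0,0,0.78],[0.61,0.41,0.3,0,0,0.78],[0.5,0.3,0.3,0,0,0.7],[0.3,0.2,0.25,0,0,0],[0.1,0,0.1,0,0,0],[0,0,0,0,0,0]],
], jaw=15)

```text
clock: 49.35
position: [0.5918, 0.1714, 0.29]
ee_rot: [0.977, -0.212, -0.006, 0.002]
ft_force: [-1.0, -0.2, 0.3]
grip_width: 0.942
```

```bash
python3 -c "
from h import *
st()
plan(.6013,.1907,.09,-24.5,flip=0,n=3)
"
```

```text
t 49.35 grasp [0.5898 0.1712 0.135 ] yaw -24.5 F [-1.01 -0.15  0.33] w 0.942 q [ 0.18  0.5  -0.69  1.59  0.33  1.19 -1.01]
3 rows; d mm [  9.5  19.3 -45. ]
[[[0.01,-0.15,0.3,0.02,0.04,0],[0.01,-0.14,0.3,0.02,0.04,0],[0.01,-0.14,0.3,0.02,0.04,0]]]
```

Call:
servo_tool([
  [[0.03,-0.19,0.05,0.03,0.06,0],[0.02,-0.19,0.2,0.03,0.06,0],[0,0,0.25,0,0,0],[0,0,0.15,0,0,0],[0,0,0,0,0,0],[0,0,0,0,0,0]],
])

```text
clock: 49.95
position: [0.5997, 0.1961, 0.2559]
ee_rot: [0.978, -0.206, 0.0, -0.001]
ft_force: [-0.4, 0.1, -0.1]
grip_width: 0.941
```

```bash
python3 -c "
from h import *
st()
plan(.6013,.1907,.032,-24.5,flip=0,n=5)
"
```

```text
t 49.95 grasp [0.5998 0.1965 0.1009] yaw -23.8 F [-0.37  0.06 -0.14] w 0.941 q [ 0.12  0.56 -0.68  1.58  0.37  1.14 -1.06]
5 rows; d mm [  1.6  -5.4 -68.9]
[[[0.01,0.02,0.28,-0.01,0,0.03],[0.01,0.02,0.28,-0.01,0,0.03],[0.01,0.02,0.28,-0.01,0,0.03],[0.01,0.02,0.28,-0.01,0,0.03],[0.01,0.02,0.28,-0.01,0,0.03]]]
```

Call:
servo_tool([
  [[0.04,0.04,0.15,0,0,0.07],[0.03,0.04,0.28,0,0,0.07],[0,0,0.3,0,0,0],[0,0,0.28,0,0,0],[0,0,0.18,0,0,0],[0,0,0.08,0,0,0],[0,0,0,0,0,0],[0,0,0,0,0,0]],
])

```text
clock: 50.75
position: [0.6014, 0.1896, 0.186]
ee_rot: [0.977, -0.213, -0.0, -0.001]
ft_force: [0.5, 0.1, 0.5]
grip_width: 0.941
```

```bash
python3 -c "
from h import *
st()
plan(.6013,.1907,.032,-24.5,flip=0,n=2)
"
```

```text
t 50.75 grasp [0.6013 0.1898 0.031 ] yaw -24.6 F [0.49 0.12 0.52] w 0.941 q [ 0.1   0.64 -0.64  1.62  0.43  1.02 -1.1 ]
2 rows; d mm [-0.1  1.1  1. ]
[[[-0.01,-0.01,-0.01,-0.01,0.01,-0.01],[-0.01,-0.01,-0.01,-0.01,0.01,-0.01]]]
```

Call:
servo_tool([
  [[0,0,0,0,0,0],[0,0,0,0,0,0],[0,0,0,0,0,0],[0,0,0,0,0,0],[0,0,0,0,0,0],[0,0,-0.2,0,0,0],[0,0,-0.4,0,0,0],[0,0,-0.2,0,0,0],[0,0,0,0,0,0],[0,0,0,0,0,0]],
], jaw=255)

```text
clock: 51.75
position: [0.6018, 0.1898, 0.2307]
ee_rot: [0.977, -0.213, 0.001, -0.001]
ft_force: [-0.0, 0.1, -1.3]
grip_width: 0.654
```

```bash
python3 -c "
from h import *
st();weigh(5);st()
"
```

```text
t 51.75 grasp [0.6022 0.1902 0.0757] yaw -24.6 F [-0.02  0.1  -1.28] w 0.654 q [ 0.12  0.58 -0.66  1.6   0.39  1.09 -1.07]
F mean [ 0.04  0.1  -0.58] sd [0.94 0.25 0.35]
t 52.0 grasp [0.6018 0.1902 0.075 ] yaw -24.6 F [-0.27  0.05 -0.37] w 0.652 q [ 0.12  0.58 -0.66  1.6   0.39  1.09 -1.07]
```

```bash
python3 -c "
from h import *
plan(.5249,-.3039,.17,-84.5,flip=0,n=13)
"
```

```text
13 rows; d mm [ -76.7 -493.7   95. ]
[[[0.21,0.74,-0.15,0,0,0.92],[0.27,0.72,-0.15,0,0,0.92],[0.33,0.7,-0.15,0,0,0.92],[0.38,0.67,-0.15,0,0,0.92],[0.43,0.64,-0.15,0,0,0.92],[0.48,0.6,-0.15,0,0,0.92],[0.53,0.56,-0.15,0,0,0.92],[0.57,0.51,-0.15,0,0,0.92],[0.61,0.47,-0.15,0,0,0.92],[0.65,0.42,-0.15,0,0,0.92],[0.68,0.36,-0.15,0,0,0.92],[0.7,0.31,-0.15,0,0,0.92],[0.73,0.25,-0.15,0,0,0.92]]]
```

Call:
servo_tool([
  [[0.1,0.3,-0.4,0,0,0.92],[0.24,0.73,-0.5,0,0,0.92],[0.3,0.71,-0.4,0,0,0.92],[0.36,0.68,-0.2,0,0,0.92],[0.41,0.65,-0.05,0,0,0.92],[0.46,0.62,-0.05,0,0,0.92],[0.51,0.58,-0.05,0,0,0.92],[0.56,0.53,-0.05,0,0,0.92],[0.6,0.48,-0.05,0,0,0.92],[0.64,0.43,-0.05,0,0,0.92],[0.67,0.38,-0.05,0,0,0.92],[0.7,0.31,-0.05,0,0,0.92]],
])

```text
clock: 53.2
position: [0.5131, -0.2509, 0.3222]
ee_rot: [0.759, -0.652, -0.004, -0.001]
ft_force: [0.8, 0.3, -0.9]
grip_width: 0.651
```

Call:
servo_tool([
  [[0.3,0,0,0,0,0],[0,0,0,0,0,0],[0,0,0,0,0,0]],
])

```text
clock: 53.5
position: [0.5134, -0.2717, 0.321]
ee_rot: [0.755, -0.655, -0.004, 0.0]
ft_force: [0.8, 0.5, -0.8]
grip_width: 0.65
```

```bash
python3 -c "
from h import *
st();plan(.5249,-.3039,.13,-84.5,flip=0)
"
```

```text
t 53.5 grasp [ 0.5124 -0.2709  0.166 ] yaw -81.9 F [ 0.79  0.54 -0.81] w 0.65 q [ 0.72  0.32 -0.38  1.67  0.12  1.18 -1.11]
2 rows; d mm [ 11.5 -32.2 -36. ]
[[[0.34,-0.07,0.36,0.03,0.03,0.26],[0.33,-0.08,0.36,0.03,0.03,0.26]]]
```

Call:
servo_tool([
  [[0.25,-0.08,0,0.03,0.03,0.2],[0.25,-0.1,0.15,0.03,0.03,0.2],[0.05,0,0.2,0,0,0],[0,0,0.1,0,0,0],[0,0,0,0,0,0],[0,0,0,0,0,0]],
])

```text
clock: 54.1
position: [0.5287, -0.2949, 0.2947]
ee_rot: [0.746, -0.666, -0.002, -0.001]
ft_force: [-0.3, 0.6, -0.6]
grip_width: 0.654
```

```bash
python3 -c "
from h import *
st();plan(.5249,-.3039,.055,-84.5,flip=0,n=5)
c=cams.camera('side');save(c,'s17.png',(240,80,420,220),4.4)
"
```

```text
t 54.1 grasp [ 0.5285 -0.2944  0.1397] yaw -83.6 F [-0.35  0.57 -0.6 ] w 0.654 q [ 0.72  0.4  -0.35  1.63  0.15  1.14 -1.13]
5 rows; d mm [ -3.8  -9.  -84.7]
[[[0.04,0.02,0.34,0,0.01,0.04],[0.04,0.02,0.34,0,0.01,0.04],[0.03,0.02,0.34,0,0.01,0.04],[0.03,0.02,0.34,0,0.01,0.04],[0.03,0.02,0.34,0,0.01,0.04]]]
```

View pics/s17.png

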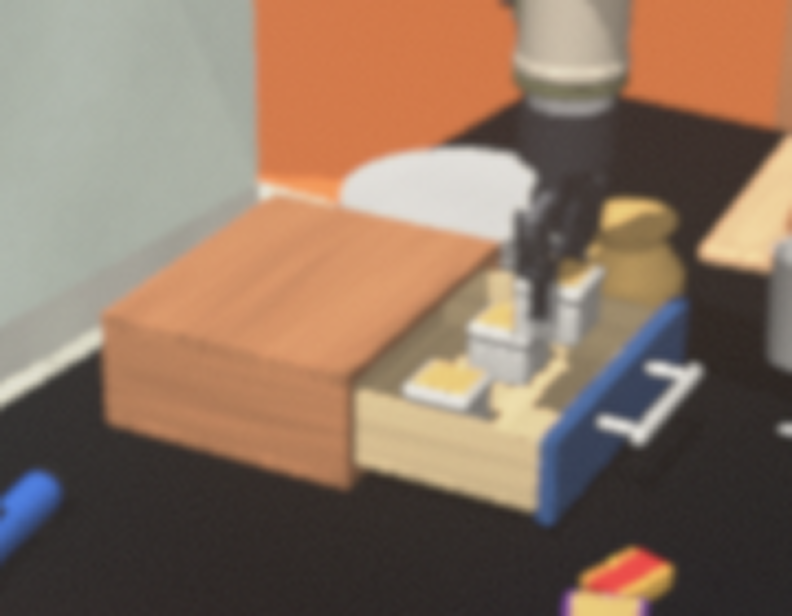

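Call:
servo_tool([
  [[0.1,0.03,0.1,0,0.01,0.08],[0.1,0.02,0.3,0,0.01,0.08],[0,0,0.33,0,0,0],[0,0,0.33,0,0,0],[0,0,0.3,0,0,0],[0,0,0.2,0,0,0],[0,0,0.1,0,0,0],[0,0,0,0,0,0],[0,0,0,0,0,0]],
])

```text
clock: 55.05
position: [0.5288, -0.307, 0.2093]
ee_rot: [0.74, -0.672, 0.003, -0.001]
ft_force: [-0.8, 0.1, -1.5]
grip_width: 0.647
```

```bash
python3 -c "
from h import *
st();plan(.5265,-.3039,.055,-84.5,flip=0,n=5)
"
```

```text
t 55.05 grasp [ 0.5299 -0.3074  0.0543] yaw -84.5 F [-0.77  0.14 -1.47] w 0.647 q [ 0.71  0.5  -0.33  1.68  0.19  0.98 -1.16]
5 rows; d mm [-2.3  3.1  0.7]
[[[-0.01,0.01,0,-0.01,-0.01,0],[-0.01,0.01,0,-0.01,-0.01,0],[-0.01,0.01,0,-0.01,-0.01,0],[-0.01,0.01,0,-0.01,-0.01,0],[-0.01,0.01,0,-0.01,-0.01,0]]]
```

Fine; release and rise.

Call:
servo_tool([
  [[0,0,0.03,0,0,0],[0,0,0,0,0,0],[0,0,0,0,0,0],[0,0,0,0,0,0],[0,0,-0.2,0,0,0],[0,0,-0.5,0,0,0],[0,0,-0.6,0,0,0],[0,0,-0.6,0,0,0],[-0.6,0,-0.2,0,0,0],[-0.6,0,0,0,0,0],[-0.6,0,0,0,0,0],[0,0,0,0,0,0]],
], jaw=60)

```text
clock: 56.25
position: [0.5189, -0.2152, 0.322]
ee_rot: [0.739, -0.673, 0.005, -0.002]
ft_force: [0.3, 0.3, 0.3]
grip_width: 0.768
```

```bash
python3 -c "
from h import *
st()
c=cams.camera('top');save(c,'t18.png',(340,100,500,250),4.4)
print(tins(c,.072))
c=cams.camera('side');save(c,'s18.png',(240,80,420,220),4.4)
"
```

```text
t 56.25 grasp [ 0.5204 -0.2158  0.167 ] yaw -84.7 F [0.35 0.29 0.31] w 0.768 q [ 0.66  0.28 -0.4   1.72  0.12  1.15 -1.26]
[([203, 177], 178, [0.6328, 0.3636], 2.3, [41.0, 46.0]), ([2, 184], 30, [0.5809, 1.0317], 2.2, [17.0, 17.0]), ([368, 192], 273, [0.6041, -0.1863], 2.3, [75.0, 60.0]), ([199, 202], 183, [0.5473, 0.3673], 82.2, [45.0, 45.0]), ([369, 221], 154, [0.5054, -0.1905], 0.9, [47.0, 36.0]), ([196, 228], 194, [0.4591, 0.3687], 2.3, [43.0, 45.0]), ([321, 269], 172, [0.3466, -0.0414], 24.4, [41.0, 41.0])]
```

View pics/t18.png

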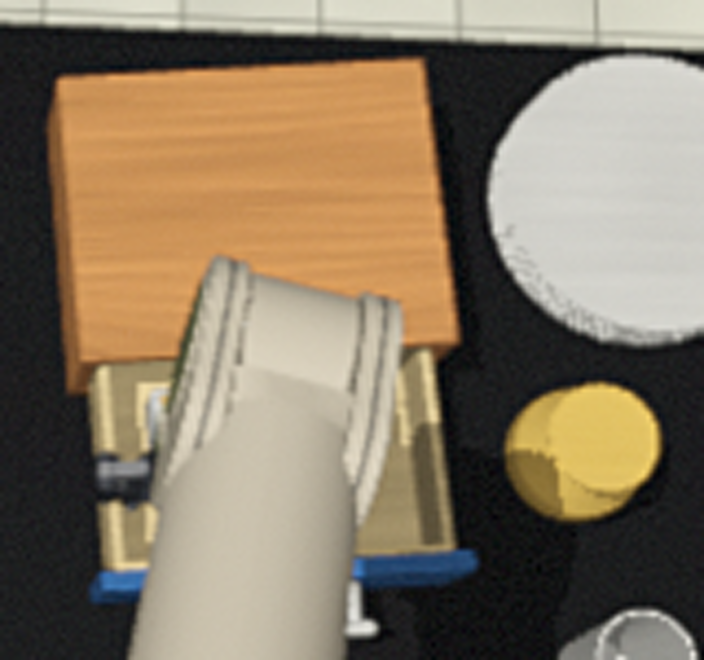

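View pics/s18.png

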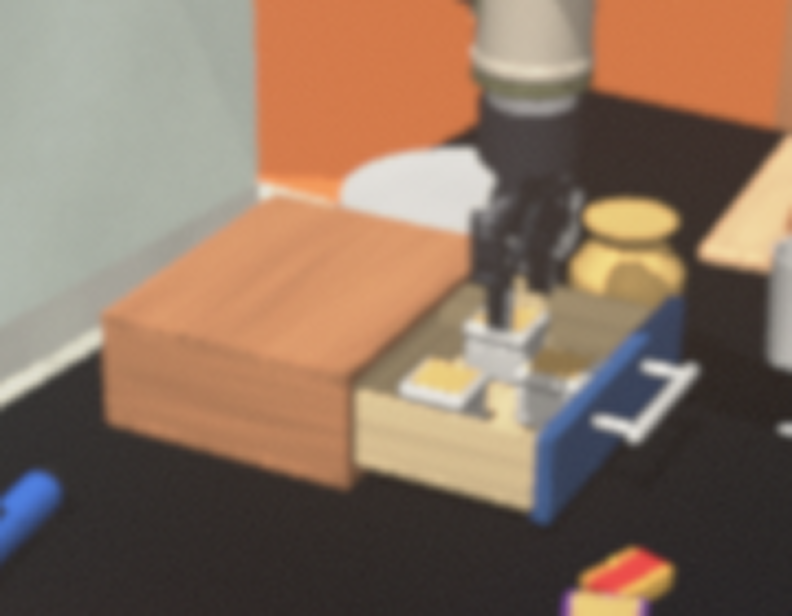

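```bash
python3 -c "
from h import *
plan(.39,-.317,.14,-84.5,flip=0,n=6)
"
```

```text
6 rows; d mm [-128.5  -97.8  -26.6]
[[[0.29,0.46,0.09,-0.02,-0.01,-0.01],[0.29,0.46,0.09,-0.02,-0.01,-0.01],[0.29,0.46,0.09,-0.02,-0.01,-0.01],[0.28,0.46,0.09,-0.02,-0.01,-0.01],[0.28,0.46,0.09,-0.02,-0.01,-0.01],[0.28,0.46,0.09,-0.02,-0.01,-0.01]]]
```

Call:
servo_tool([
  [[0.15,0.3,0,-0.02,-0.01,0],[0.29,0.46,0,-0.02,-0.01,0],[0.29,0.46,0,-0.02,-0.01,0],[0.28,0.46,0,-0.02,-0.01,0],[0.28,0.46,0,-0.02,-0.01,0],[0.28,0.4,0,-0.02,-0.01,0],[0.1,0.15,0,0,0,0],[0,0,0,0,0,0],[0,0,0,0,0,0]],
], jaw=255)

```text
clock: 57.25
position: [0.3854, -0.3258, 0.3229]
ee_rot: [0.734, -0.679, 0.001, 0.001]
ft_force: [-0.3, 0.5, 0.6]
grip_width: -0.001
```

```bash
python3 -c "
from h import *
st();plan(.39,-.317,.062,-84.5,flip=0,n=5)
"
```

```text
t 57.25 grasp [ 0.3853 -0.3263  0.1679] yaw -85.5 F [-0.27  0.52  0.61] w -0.001 q [ 0.89  0.15 -0.3   1.87  0.05  1.13 -0.92]
5 rows; d mm [   4.6    8.8 -105.9]
[[[-0.03,-0.02,0.42,0,-0.01,-0.04],[-0.03,-0.02,0.42,0,-0.01,-0.04],[-0.03,-0.02,0.42,0,-0.01,-0.04],[-0.03,-0.02,0.42,0,-0.01,-0.04],[-0.03,-0.02,0.42,0,-0.01,-0.04]]]
```

Call:
servo_tool([
  [[-0.08,0,0.2,0,0,-0.1],[-0.08,0,0.4,0,0,-0.1],[0,0,0.4,0,0,0],[0,0,0.4,0,0,0],[0,0,0.35,0,0,0],[0,0,0.2,0,0,0],[0,0,0.1,0,0,0],[0,0,0,0,0,0]],
])

```text
clock: 58.05
position: [0.3911, -0.3096, 0.2134]
ee_rot: [0.746, -0.666, 0.0, -0.001]
ft_force: [0.4, -0.2, 0.9]
grip_width: -0.002
```

```bash
python3 -c "
from h import *
st();plan(.41,-.315,.062,-84.5,flip=0,n=3)
c=cams.camera('side');save(c,'s19.png',(260,100,420,220),4.4)
"
```

```text
t 58.05 grasp [ 0.3913 -0.3095  0.0584] yaw -83.6 F [ 0.44 -0.25  0.86] w -0.002 q [ 0.86  0.28 -0.31  1.98  0.11  0.9  -0.97]
3 rows; d mm [18.9 -5.4  3.6]
[[[0.05,-0.12,-0.02,-0.01,0,0.06],[0.05,-0.12,-0.02,-0.01,0,0.06],[0.05,-0.12,-0.02,-0.01,0,0.06]]]
```

View pics/s19.png

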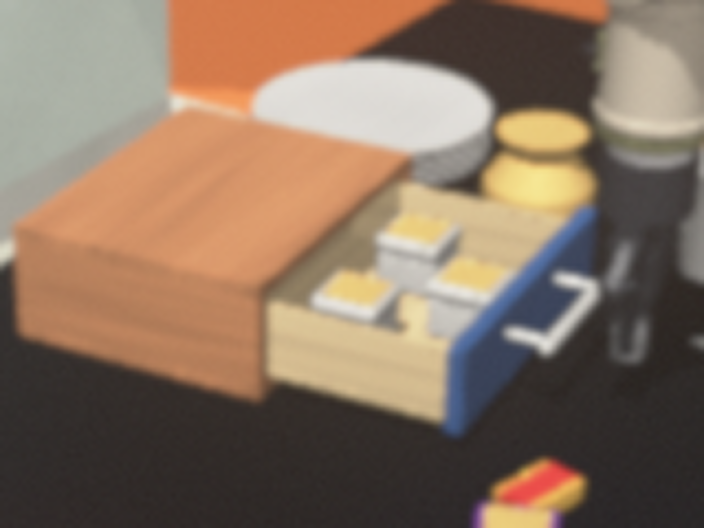

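Call:
servo_tool([
  [[0,-0.1,0,0,0,0.05],[0,-0.1,0,0,0,0.05],[0,-0.1,0,0,0,0.05],[0,-0.08,0,0,0,0],[0,-0.1,0,0,0,0],[0,-0.14,0,0,0,0],[0,-0.15,0,0,0,0],[0,-0.15,0,0,0,0],[0,-0.15,0,0,0,0],[0,-0.15,0,0,0,0],[0,-0.15,0,0,0,0],[0,-0.15,0,0,0,0]],
])

```text
clock: 59.3
position: [0.4737, -0.3024, 0.2167]
ee_rot: [0.74, -0.672, 0.002, -0.0]
ft_force: [-0.4, -0.2, 1.4]
grip_width: -0.001
```

```bash
python3 -c "
from h import *
st();plan(.5765,-.299,.062,-84.5,flip=0,n=12)
"
```

```text
t 59.3 grasp [ 0.4744 -0.3029  0.0617] yaw -84.5 F [-0.43 -0.23  1.35] w -0.001 q [ 0.75  0.4  -0.31  1.81  0.15  0.95 -1.1 ]
12 rows; d mm [102.8   3.4   0.3]
[[[0.01,-0.17,0,0,0,0],[0.01,-0.17,0,0,0,0],[0.01,-0.17,0,0,0,0],[0.01,-0.17,0,0,0,0],[0.01,-0.17,0,0,0,0],[0.01,-0.17,0,0,0,0],[0.01,-0.17,0,0,0,0],[0.01,-0.17,0,0,0,0],[0.01,-0.17,0,0,0,0],[0.01,-0.17,0,0,0,0],[0.01,-0.17,0,0,0,0],[0.01,-0.17,0,0,0,0]]]
```

Push on, ~70 mm, slowing.

Call:
servo_tool([
  [[0,-0.13,0,0,0,0],[0,-0.14,0,0,0,0],[0,-0.14,0,0,0,0],[0,-0.14,0,0,0,0],[0,-0.14,0,0,0,0],[0,-0.14,0,0,0,0],[0,-0.12,0,0,0,0],[0,-0.12,0,0,0,0],[0,-0.1,0,0,0,0],[0,-0.08,0,0,0,0],[0,-0.06,0,0,0,0],[0,-0.05,0,0,0,0]],
])

```text
clock: 60.5
position: [0.548, -0.2952, 0.2166]
ee_rot: [0.741, -0.672, 0.002, -0.0]
ft_force: [-1.1, -0.2, 0.3]
grip_width: 0.005
```

```bash
python3 -c "
from h import *
st();plan(.5765,-.299,.062,-84.5,flip=0,n=12)
"
```

```text
t 60.5 grasp [ 0.5486 -0.2955  0.0616] yaw -84.4 F [-1.08 -0.24  0.32] w 0.005 q [ 0.66  0.51 -0.31  1.65  0.18  1.01 -1.18]
12 rows; d mm [28.5 -3.8  0.4]
[[[0.01,-0.05,0,0,0,0],[0.01,-0.05,0,0,0,0],[0.01,-0.05,0,0,0,0],[0.01,-0.05,0,0,0,0],[0.01,-0.05,0,0,0,0],[0.01,-0.05,0,0,0,0],[0.01,-0.05,0,0,0,0],[0.01,-0.05,0,0,0,0],[0.01,-0.05,0,0,0,0],[0.01,-0.05,0,0,0,0],[0.01,-0.05,0,0,0,0],[0.01,-0.05,0,0,0,0]]]
```

Call:
servo_tool([
  [[0.01,-0.06,0,0,0,0],[0.01,-0.06,0,0,0,0],[0.01,-0.06,0,0,0,0],[0.01,-0.06,0,0,0,0],[0.01,-0.06,0,0,0,0],[0,-0.06,0,0,0,0],[0,-0.06,0,0,0,0],[0,-0.05,0,0,0,0],[0,-0.05,0,0,0,0],[0,-0.05,0,0,0,0]],
])

```text
clock: 61.5
position: [0.5771, -0.2948, 0.2161]
ee_rot: [0.74, -0.672, -0.001, 0.001]
ft_force: [-21.8, 3.3, 16.0]
grip_width: -0.0
```

```bash
python3 -c "
from h import *
st()
c=cams.camera('side');save(c,'s20.png',(240,80,420,220),4.4)
"
```

```text
t 61.5 grasp [ 0.5766 -0.2949  0.0611] yaw -84.5 F [-21.81   3.32  16.  ] w -0.0 q [ 0.63  0.56 -0.31  1.57  0.19  1.04 -1.2 ]
```

View pics/s20.png

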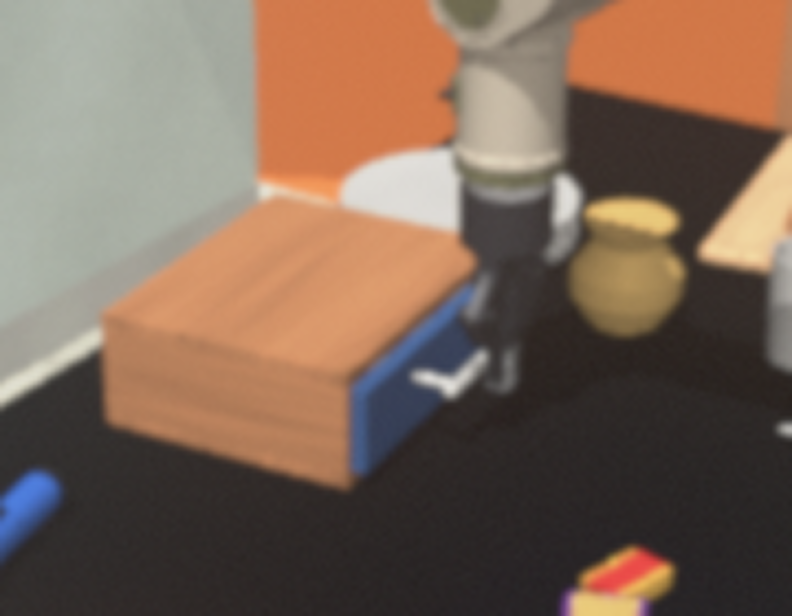

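Call:
servo_tool([
  [[0,0.1,0,0,0,0],[0,0.3,0,0,0,0],[0,0.4,0,0,0,0],[0,0.3,0,0,0,0],[0,0,-0.5,0,0,0],[0.5,0,-0.7,0,0,0],[0.7,0.3,-0.7,0,0,0],[0.8,0.3,-0.7,0,0,0],[0.8,0.3,-0.3,0,0,0],[0.8,0.2,0,0,0,0],[0.8,0,0,0,0,0],[0,0,0,0,0,0]],
])

```text
clock: 62.75
position: [0.4873, -0.5284, 0.3671]
ee_rot: [0.742, -0.671, 0.005, 0.002]
ft_force: [-0.6, 0.1, -0.7]
grip_width: 0.004
```

Call:
servo_tool([
  [[0.4,0.2,0,0,0,0],[0.4,0.2,0,0,0,0],[0,0,0,0,0,0]],
])

```text
clock: 63.05
position: [0.4714, -0.5721, 0.3672]
ee_rot: [0.742, -0.671, 0.006, 0.001]
ft_force: [-0.1, -1.1, 0.1]
grip_width: -0.0
```

```bash
python3 -c "
from h import *
st()
c=cams.camera('side');save(c,'s21.png')
print([t for t in tins(c,.12)])
c=cams.camera('top');save(c,'t21.png')
print([t for t in tins(c,.12)])
hd=w(c,np.array([(0,0)]),.066)
save(c,'t21b.png',(345,105,450,210),5)
"
```

```text
t 63.05 grasp [ 0.4724 -0.5735  0.2122] yaw -84.2 F [-0.15 -1.07  0.14] w -0.0 q [ 0.95  0.62 -0.22  1.14  0.13  1.39 -0.72]
[([414, 126], 271, [0.4798, -0.5786], 11.3, [47.0, 271.0]), ([452, 123], 270, [0.3706, -0.6947], 9.6, [89.0, 171.0]), ([456, 183], 209, [0.1931, -0.2532], 13.6, [84.0, 48.0]), ([380, 217], 126, [0.2992, 0.0416], 4.2, [40.0, 85.0]), ([214, 234], 202, [0.6175, 0.3489], 0.7, [48.0, 47.0]), ([237, 246], 220, [0.5356, 0.353], 81.5, [46.0, 49.0]), ([263, 258], 235, [0.4511, 0.3541], 88.2, [46.0, 48.0])]
[([203, 177], 179, [0.6195, 0.3487], 2.3, [40.0, 44.0]), ([2, 184], 30, [0.5695, 0.992], 2.2, [17.0, 16.0]), ([199, 202], 183, [0.5372, 0.3524], 82.2, [43.0, 43.0]), ([516, 209], 66, [0.554, -0.6498], 36.6, [22.0, 55.0]), ([196, 228], 194, [0.4523, 0.3538], 2.3, [41.0, 43.0]), ([321, 269], 172, [0.344, -0.041], 24.4, [40.0, 40.0])]
```

View pics/s21.png

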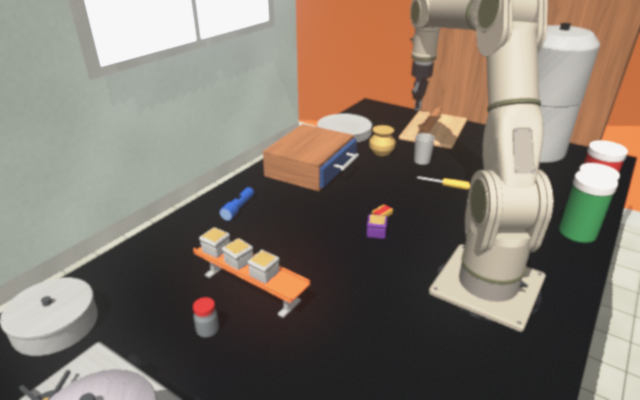

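View pics/t21b.png

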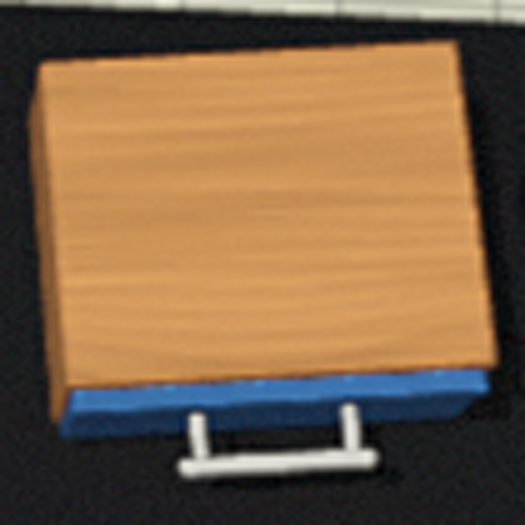

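View pics/t21.png

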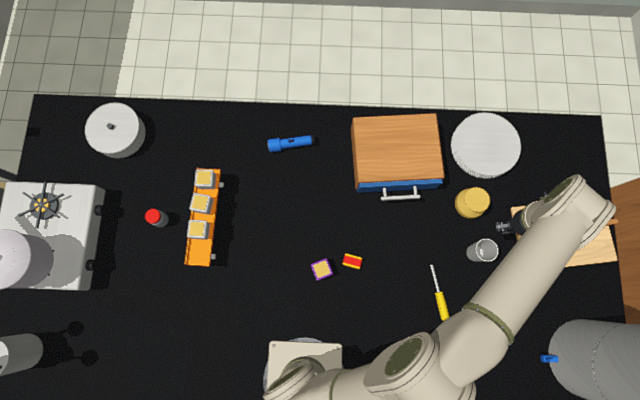

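```bash
python3 -c "
from h import *
c=cams.camera('top');k,d=K(c)
ims={'start':cv2.imread('pics/top0.png')[:,:,::-1],'now':c['color']}
for n,im in ims.items():
    g=im[190:206,388:412].astype(float).mean(2)   # bar between posts
    wgt=np.clip(g-100,0,None); r=(wgt*np.arange(190,206)[:,None]).sum()/wgt.sum()
    print(n,r,w(c,[(400,r)],.067))
import cv2
a=ims['start'];b=ims['now']
sub=lambda im:cv2.cvtColor(np.ascontiguousarray(im[188:206,375:425]),cv2.COLOR_RGB2GRAY).astype(np.float32)
print(cv2.phaseCorrelate(sub(a),sub(b)))
s=cams.camera('side');A=cv2.imread('pics/side0.png')[:,:,::-1];B=s['color']
f=lambda im:cv2.cvtColor(np.ascontiguousarray(im[145:180,330:365]),cv2.COLOR_RGB2GRAY).astype(np.float32)
print(cv2.phaseCorrelate(f(A),f(B)))
p0=np.array([.5925,-.2974,.066]);e=np.array([.9954,.0958,0])
for dd in (0,.003,.005,.008): print(dd,pix(c,p0-e*dd),pix(s,p0-e*dd))
"
```

```text
start 197.38096903970612 [[ 0.59026507 -0.29224591  0.067     ]]
now 196.90183354383518 [[ 0.59189548 -0.29225237  0.067     ]]
((-0.125665053406685, -0.32147855576074313), 0.9976527325312297)
((-0.38260307216277667, -0.11009371791286426), 0.9902182011692612)
0 [[401.4912501  196.85423614]] [[349.74357501 159.68347308]]
0.003 [[401.58226627 197.73477046]] [[350.50714744 159.86797063]]
0.005 [[401.64298718 198.32226345]] [[351.01680371 159.99111126]]
0.008 [[401.73413382 199.20420882]] [[351.78220212 160.1760361 ]]
```

```bash
python3 -c "
from h import *
plan(.545,-.301,.16,-84.5,flip=0,n=7)
"
```

```text
7 rows; d mm [ 70.7 267.2 -52.8]
[[[-0.74,-0.28,0.15,-0.01,-0.01,0.02],[-0.74,-0.28,0.15,-0.01,-0.01,0.02],[-0.74,-0.28,0.15,-0.01,-0.01,0.02],[-0.74,-0.28,0.15,-0.01,-0.01,0.02],[-0.74,-0.28,0.15,-0.01,-0.01,0.02],[-0.74,-0.28,0.15,-0.01,-0.01,0.02],[-0.74,-0.28,0.15,-0.01,-0.01,0.02]]]
```

Call:
servo_tool([
  [[-0.4,-0.1,0,-0.01,-0.02,0.02],[-0.74,-0.24,0,-0.01,-0.02,0.02],[-0.74,-0.24,0,-0.01,-0.02,0.02],[-0.74,-0.24,0,-0.01,-0.02,0.02],[-0.74,-0.24,0,-0.01,-0.02,0.02],[-0.74,-0.24,0.1,0,0,0.02],[-0.6,-0.2,0.1,0,0,0.02],[-0.3,-0.1,0.1,0,0,0],[0,0,0,0,0,0],[0,0,0,0,0,0]],
])

```text
clock: 64.25
position: [0.533, -0.2912, 0.354]
ee_rot: [0.744, -0.668, 0.003, -0.002]
ft_force: [0.4, -0.5, -0.5]
grip_width: 0.001
```

```bash
python3 -c "
from h import *
st();plan(.54,-.301,.062,-84.5,flip=0,n=7)
"
```

```text
t 64.25 grasp [ 0.5342 -0.2913  0.199 ] yaw -83.9 F [ 0.43 -0.45 -0.48] w 0.001 q [ 0.7   0.34 -0.34  1.57  0.12  1.24 -1.12]
7 rows; d mm [   7.    -9.8 -137. ]
[[[0.03,-0.01,0.39,-0.01,0,0.02],[0.03,-0.01,0.39,-0.01,0,0.02],[0.03,-0.01,0.39,-0.01,0,0.02],[0.03,-0.02,0.39,-0.01,0,0.02],[0.03,-0.02,0.39,-0.01,0,0.02],[0.03,-0.02,0.39,-0.01,0,0.02],[0.03,-0.02,0.39,-0.01,0,0.02]]]
```

Call:
servo_tool([
  [[0.05,0,0.2,0,0,0],[0.05,0,0.4,0,0,0],[0,0,0.4,0,0,0],[0,0,0.4,0,0,0],[0,0,0.4,0,0,0],[0,0,0.35,0,0,0],[0,0,0.25,0,0,0],[0,0,0.15,0,0,0],[0,0,0.1,0,0,0],[0,0,0,0,0,0]],
])

```text
clock: 65.25
position: [0.529, -0.314, 0.2116]
ee_rot: [0.737, -0.676, 0.004, 0.001]
ft_force: [-0.1, -0.8, 0.3]
grip_width: 0.001
```

Call:
servo_tool([
  [[0,-0.1,0,0,0,0],[0,-0.1,0,0,0,0],[0,-0.1,0,0,0,0],[0,-0.06,0,0,0,0],[0,0,0,0,0,0]],
])

```text
clock: 65.75
position: [0.55, -0.3124, 0.2146]
ee_rot: [0.737, -0.676, 0.007, 0.0]
ft_force: [-0.5, -0.8, 0.0]
grip_width: -0.003
```

```bash
python3 -c "
from h import *
st()
"
```

```text
t 65.75 grasp [ 0.5514 -0.3138  0.0596] yaw -85.0 F [-0.53 -0.81  0.03] w -0.003 q [ 0.68  0.53 -0.3   1.63  0.18  1.   -1.17]
```

Call:
servo_tool([
  [[0,-0.08,0,0,0,0],[0,-0.08,0,0,0,0],[0,-0.08,0,0,0,0],[0,-0.07,0,0,0,0],[0,-0.06,0,0,0,0]],
])

```text
clock: 66.25
position: [0.5698, -0.3107, 0.215]
ee_rot: [0.737, -0.676, 0.007, 0.0]
ft_force: [-0.1, -0.1, 0.3]
grip_width: 0.001
```

Call:
servo_tool([
  [[0,-0.06,0,0,0,0],[0,-0.06,0,0,0,0]],
])

```text
clock: 66.45
position: [0.5763, -0.3101, 0.2149]
ee_rot: [0.737, -0.676, 0.006, 0.0]
ft_force: [0.2, 0.6, 0.6]
grip_width: 0.001
```

```bash
python3 -c "
from h import *
st()
"
```

```text
t 66.45 grasp [ 0.5777 -0.3115  0.0599] yaw -85.0 F [0.2  0.59 0.59] w 0.001 q [ 0.65  0.57 -0.3   1.56  0.19  1.03 -1.19]
```

Call:
servo_tool([
  [[0,-0.05,0,0,0,0],[0,-0.05,0,0,0,0]],
])

```text
clock: 66.65
position: [0.5783, -0.3106, 0.2142]
ee_rot: [0.736, -0.677, 0.002, 0.004]
ft_force: [-13.5, 1.1, 9.5]
grip_width: -0.001
```

```bash
python3 -c "
from h import *
st()
"
```

```text
t 66.65 grasp [ 0.5781 -0.3119  0.0592] yaw -85.2 F [-13.52   1.13   9.5 ] w -0.001 q [ 0.64  0.58 -0.3   1.55  0.19  1.04 -1.19]
```

Call:
servo_tool([
  [[0,0.1,0,0,0,0],[0,0.3,0,0,0,0],[0,0.4,0,0,0,0],[0,0.3,0,0,0,0],[0,0,-0.5,0,0,0],[0.5,0,-0.7,0,0,0],[0.7,0.3,-0.7,0,0,0],[0.8,0.3,-0.7,0,0,0],[0.8,0.3,-0.3,0,0,0],[0.8,0.2,0,0,0,0],[0.5,0,0,0,0,0],[0,0,0,0,0,0]],
])

```text
clock: 67.85
position: [0.4829, -0.5262, 0.3645]
ee_rot: [0.738, -0.675, 0.004, 0.004]
ft_force: [0.6, 0.2, -0.2]
grip_width: -0.003
```

Call:
servo_tool([
  [[0,0,0,0,0,0],[0,0,0,0,0,0],[0,0,0,0,0,0]],
])

```text
clock: 68.15
position: [0.4834, -0.5248, 0.3639]
ee_rot: [0.738, -0.675, 0.003, 0.004]
ft_force: [-0.6, -0.7, 1.0]
grip_width: -0.0
```

```bash
python3 -c "
from h import *
st()
c=cams.camera('top');save(c,'t22.png')
print([t for t in tins(c,.12)][:6])
for n,im in {'now':c['color']}.items():
    g=im[190:206,388:412].astype(float).mean(2)
    wgt=np.clip(g-100,0,None); print((wgt*np.arange(190,206)[:,None]).sum()/wgt.sum())
"
```

```text
t 68.15 grasp [ 0.4834 -0.5263  0.2089] yaw -84.9 F [-0.58 -0.7   1.04] w -0.0 q [ 0.91  0.56 -0.23  1.24  0.13  1.35 -0.8 ]
[([203, 177], 178, [0.6195, 0.3488], 2.3, [40.0, 44.0]), ([2, 184], 30, [0.5695, 0.992], 2.2, [17.0, 16.0]), ([199, 202], 184, [0.5373, 0.3524], 82.2, [43.0, 43.0]), ([595, 209], 324, [0.5638, -0.9012], 89.8, [80.0, 68.0]), ([196, 228], 194, [0.4523, 0.3538], 2.3, [41.0, 43.0]), ([321, 269], 171, [0.344, -0.0409], 24.4, [40.0, 40.0])]
196.90355462624152
```

View pics/t22.png

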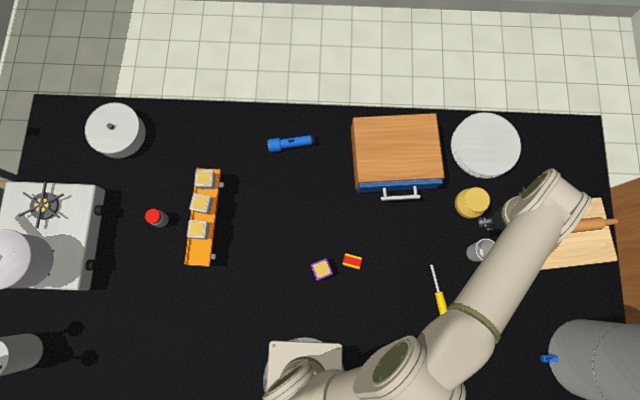

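All three full tins stand on the ledge (pixels (203,177), (199,202), (196,228)). The drawer is shut, with its handle bar at row 196.9 as predicted, and the other things are where they started.

```bash
python3 -c "
from workcell import order
print(order.hand_in())"
```

```text
the job is handed in; nothing more can be done
None
```

I opened the drawer, weighed all six tins by lifting each one, sorted them, shut the drawer and handed in at about 68 s.

| Kind | Tins | Wrist force when lifted | Where they are now |
|---|---|---|---|
| Full | 3 | 2.4–3.1 N | standing upright on the ledge |
| Empty | 3 | about 0.6 N | in the drawer |

**Last checks:**
- **Ledge:** both cameras showed the three full tins upright between the lips.
- **Drawer contents:** the side camera showed all three empty tins inside just before I shut it.
- **Drawer shut:** I pushed it shut at roughly 30–75 mm/s. It met a hard stop at the predicted shut position, with a peak force along the push of about 22 N. A second gentle push gave no further travel, and the bar's image position matched the predicted shut place.
- **Other things:** the torch, glass jar and other items looked unmoved in the last pictures.

**What went wrong or disagreed:**
- **Knocked tin:** one of the empty tins was knocked aside on the counter while the robot was elsewhere; I found it again from the pictures before picking it up.
- **Bump on the ledge:** while carrying the third full tin I touched the second one already there, with about 13 N. It turned about 8° and moved a few millimetres, but still stands between the lips.
- **How far ajar the drawer started:** the pull-out distance suggested about 5 mm and the pictures about 2 mm. This does not change the shut reading.
- **Order of placing:** I placed full and empty tins as I picked them up, not all the full ones first. The drawer was shut last.

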